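# Load the nut feeder and hold its dead-man paddle at half travel

## Robot

A 6-joint arm with a two-finger parallel gripper is mounted at the origin on the work surface. World frame = base frame: x ahead of the robot, y to its left, z up, the work surface at z = 0. Lengths are in m, angles in rad, forces in N, time in s.
With the tool pointing down it reaches from about 0.425 to 0.95 m from the base axis. Payload 3.5 kg.
Tool frame: the origin (TCP) lies between the finger pads; the fingertips stand 17 mm ahead of it and the grasp point (between the pads) lies 2 mm behind it; z points along the fingers, y is the direction in which the jaws open and shut (so a half turn about z gives the same grasp; the last joint's range is limited). The gripper opens to 85 mm and grips with 20 to 120 N. Pads are 22 mm wide; open, the fingers measure 114 mm over their backs; the gripper's body (76 mm by 85 mm) begins 54 mm behind the grasp point. The pads swing forward as they close: fully open they stand 13 mm farther back than shut.
Start: joints at [1.136, 0.286, 1.577, -0, 1.279, -0.15], TCP at [0.19, 0.648, 0.248] pointing down, gripper open.
Joint ranges: [-2.77, 2.77], [-0.9, 2.22], [0.21, 2.48], [-1.53, 4.67], [0.24, 2.81], [-2.84, 2.84]. Speed limits (rad/s): [2.79, 2.79, 3.14, 3.14, 3.14, 3.14].

## Interface

Orientations are given as a unit quaternion [x, y, z, w].
In Python, from plant import ctrl gives the robot as it stands.
- The arm moves only by the tool carry_out, never from a script. Its argument "commands" is a list of rows, each an object with "delta_pos": the shift along the tool's x, y, z in m, a list of three; "delta_rot": the turn, a rotation vector about the tool's x, y, z in rad, a list of three; "claw": the opening in per cent of the stroke, from 0 (shut) to 100 (fully open). A call has 1 to 8 rows; each row is the pose to reach, as a shift and turn from the pose measured when the call began, along the tool's axes at that moment; what a row does not reach only later rows make up. A row lasts 1/12 s, in which the tool goes at most 41.7 mm and 7.16 degrees, less where a joint would pass 70% of its speed; a pose out of reach is approached as far as the arm can. A call with a gripper value outside its range is refused whole. The fingers move at their own pace and stop on an object; "force" is the grip in N (left out, the last holds). Time passes only in rows, so rows that repeat a pose let the fingers close. It gives the time, the measured TCP pose, the force and the opening at its end, in the units of the state.
- ctrl.get_state(): the state, without advancing time (a new reading comes with each control period).
- ctrl.read_camera(name): name is "side" or "top"; returns (picture, depth): 480x640x3 uint8, red, green, blue; 480x640 float32, m along the optical axis (not along the pixel's ray), 0 where there is no reading.
- ctrl.camera_info(name): a dict with "fx", "fy", "cx", "cy" (pixels), "k1" (the pictures are not rectified: a ray, as slopes to the right and down, at radius r is drawn at 1 + k1 r^2 times it, then the intrinsics apply), "rvec" (rotation vector, rad) and "tvec" (3), from world to camera coordinates, as OpenCV has them. Camera axes: x right, y down, z forward; pixel columns grow to the right and rows downward; lengths in m; the calibration is good to about 2 mm. A picture is of the moment at which its call begins. camera_info takes no time and is no camera call.
- ctrl.sign_off(): hands the job in, once; it reports no verdict.
The state is a dict: "time": time; "qpos": joint angles; "dq": joint speeds; "joint_efforts": joint torques, N m; "eef_pos": TCP position; "tcp_rot": TCP orientation; "contact_force": force on the tool from outside, world axes, zero at the start; "wrist_torque": the same for the moment, N m; "opening": opening from 0.0 (shut) to 1.0 (fully open).
Only numpy, scipy, OpenCV 4.12 (cv2) and the standard library are available. Lean on these libraries where they do the work, as an engineer would, in place of code of your own. Each camera call takes 0.05 s, during which the arm holds its last target.

## Task

Pour all seven brass cap nuts from the long-handled steel cup into the white feeder tray, and stand the empty cup upright back on its round green mat and let go of it. Then press the sprung red dead-man paddle down to half of its travel, never through to the bottom, and finish while still holding it there with the hand. Leave the jar, the screwdriver and the small blue box where they are.

Things in the scene. Friction and masses are not known exactly. Their poses are not given: they have to be found in the camera images.
- cup_grip (a point): grip point of the steel cup, at the middle of its one straight yellow level handle (90 mm long, 18 mm wide, 14 mm thick). z is up when the cup stands; +x runs along the handle towards the cup's bowl, whose axis lies 105 mm along +x. The foot's underside is 34 mm below this point, the rim 11 mm above it.
- cup_foot (a point): the same cup: centre of the underside of its foot (axes as cup_grip; the handle points to -x). A round measuring cup flaring straight from a foot 56 mm across to a rim 112 mm across outside, 45 mm high, wall 3 mm, floor 5 mm, about 0.2 kg; it stands by itself when empty.
- mat: round green mat, 120 mm across and 3 mm thick, fixed; the cup stands on it at the start. Origin at the centre of its underside.
- tray: vibrating tray of the parts feeder, fixed: an open white metal box, 180 mm (its x) by 150 mm (its y) outside, walls 4 mm, on a blue base. Inner floor 44 mm and rim 85 mm above the origin, which is at the bench top, at the middle; z up.
- paddle (a joint): angle in rad of the sprung red dead-man paddle: 0 released, 0.40 fully down on its stop; half of its travel is 0.20. Its spring brings it back when let go. Pressed 100 mm from the hinge it takes about 4 N to start, 9 N at half travel and 14 N at the bottom.
- paddle_press (a point): where to press: point on the top face of the red paddle near its free end, 100 mm from the hinge; moves with the paddle. Released it is 85 mm above the bench, about 66 mm at half travel, 46 mm at the bottom. The paddle is a plate 50 mm wide, 120 mm long, 8 mm thick; released it rises by 0.40 rad from hinge to free end, fully down it is level.
- paddle_hinge (a point): centre of the paddle's hinge axis, 42 mm above the bench; the free end lies on its -x side, level axis along its y.
- switch: fixed grey box that carries the paddle, 130 mm (x) by 70 mm (y), 30 mm high; origin at the middle of its underside. Beside the paddle's free end (x -58 mm, y +37 mm) a 10 by 6 mm post stands up to 86 mm above the bench, with a green band level with the yellow pointer on the paddle at half travel, and red at the bottom.
- nut0_c (a point): brass cap nut 1 of 7: 15 mm across, 14 mm high, about 12 g, starting in the cup; its centre.
- nut1_c (a point): brass cap nut 2 of 7: 15 mm across, 14 mm high, about 12 g, starting in the cup; its centre.
- nut2_c (a point): brass cap nut 3 of 7: 15 mm across, 14 mm high, about 12 g, starting in the cup; its centre.
- nut3_c (a point): brass cap nut 4 of 7: 15 mm across, 14 mm high, about 12 g, starting in the cup; its centre.
- nut4_c (a point): brass cap nut 5 of 7: 15 mm across, 14 mm high, about 12 g, starting in the cup; its centre.
- nut5_c (a point): brass cap nut 6 of 7: 15 mm across, 14 mm high, about 12 g, starting in the cup; its centre.
- nut6_c (a point): brass cap nut 7 of 7: 15 mm across, 14 mm high, about 12 g, starting in the cup; its centre.
- jar_c (a point): bystander: closed jar 56 mm across and 85 mm high with an orange cap; its centre.
- driver_grip (a point): bystander: screwdriver 170 mm long with an orange handle, lying on the bench; middle of the handle.
- pot_c (a point): bystander: small empty blue plastic box 80 by 60 by 40 mm; its centre.
There are look-alikes about, which are no part of the job. Of the things shaped like the part that bears cup_grip, the bare steel one is meant.

How it is judged:
By the outcome, as a careful person would: the job done as asked, in the order asked, and still so for the second after the job is handed in, while the arm keeps its last pose, push and grip.
It also fails if it takes over 72 s, if anything falls off the work surface, if the arm or the gripper's body presses on something with over 40 N, if the wrist force passes 120 N, or if a joint passes its speed limit or range.

## Working session

There is one attempt and no reset: what is moved stays moved. The work goes in short steps, Python scripts to look and compute and a tool call to move; the robot and the scene stay as the last step left them, time stands still between calls to the robot, and variables do not carry over. Pictures are saved under pics/ and viewed, and the job is handed in when it is done.

Besides the shell and the picture viewer there is one more tool, called after "Emit:" by a JSON object that holds its "op" and its "data", one argument or row to a line. carry_out: Moves the arm, as the interface text tells. Its arguments: {"type":"object","properties":{"commands":{"type":"array"},"force":{"type":"number"}},"required":["commands"]}

```bash
ls; mkdir -p pics
python3 - <<'E'
from plant import ctrl
import cv2, numpy as np
print(ctrl.get_state())
for n in ("side","top"):
    p,d=ctrl.read_camera(n); cv2.imwrite(f"pics/{n}0.png",p[:,:,::-1]); np.save(f"pics/{n}0.npy",d)
    print(ctrl.camera_info(n))
E
```

```text
pics
{'time': 0.0, 'qpos': array([ 1.13599943e+00,  2.87178642e-01,  1.57818450e+00,  1.45979596e-05,
        1.27859990e+00, -1.50019327e-01]), 'dq': array([-0.00178736, -0.00185664,  0.00078976,  0.00115514,  0.0008679 ,
       -0.00035362]), 'joint_efforts': array([ 7.56440950e-04, -4.05992639e+01, -2.92619956e+01, -8.47392539e-05,
        5.99152714e-03, -2.72431225e-05]), 'eef_pos': array([0.18935406, 0.64725075, 0.24693442]), 'tcp_rot': array([ 1.41910118e-01,  9.89878838e-01, -1.13287389e-03, -3.48334058e-04]), 'contact_force': array([-0.21045115,  0.98505868,  0.44310583]), 'wrist_torque': array([-0.04780965,  0.04983333,  0.0229899 ]), 'opening': 0.9960080580398439}
{'fx': 438.9297478184929, 'fy': 438.9297478184929, 'cx': 314.9400654853102, 'cy': 237.4224120564493, 'k1': -0.10525043001245718, 'rvec': array([ 2.04854413, -0.54547685,  0.27883858]), 'tvec': array([-0.49472143,  0.20294023,  0.74341327])}
{'fx': 476.92627416301934, 'fy': 476.92627416301934, 'cx': 322.6020658708099, 'cy': 240.41811655826172, 'k1': -0.011315513528288187, 'rvec': array([ 2.16033693, -2.17510178,  0.15246084]), 'tvec': array([-0.04835824,  0.56724031,  1.03961106])}
```

View pics/side0.png

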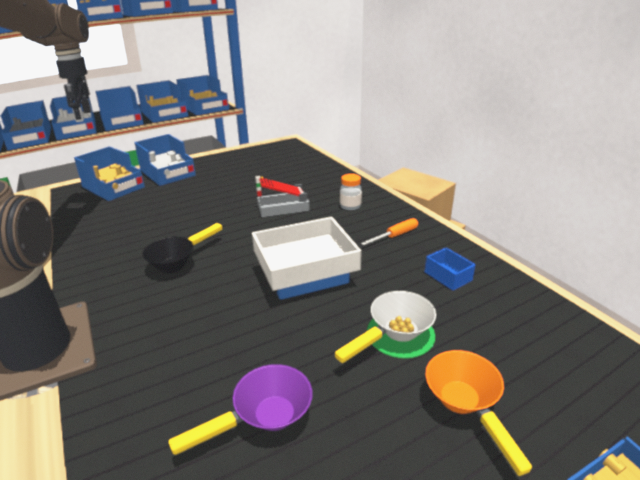

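View pics/top0.png

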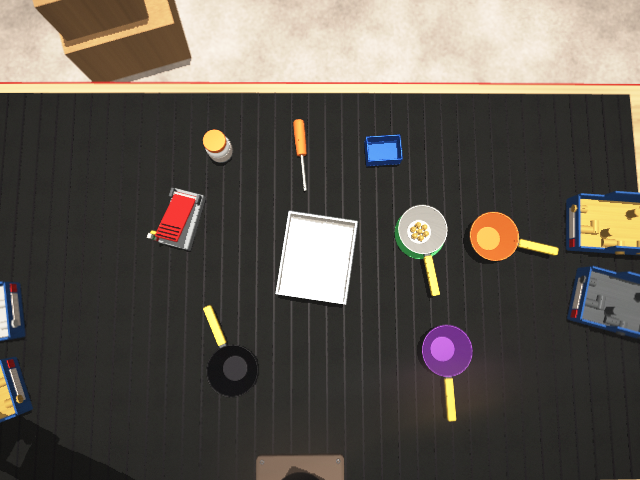

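Four cups could be taken for the right one (top picture): grey steel with brass nuts on the green mat (422,231), orange (495,237), purple (447,350) and black (232,370). The steel one fits the description. Next I'll look at a close crop of it and measure.

```bash
cat > h.py <<'E'
import numpy as np, cv2
from scipy.spatial.transform import Rotation as R
from plant import ctrl
def cam(n):
    c=ctrl.camera_info(n); K=np.array([[c['fx'],0,c['cx']],[0,c['fy'],c['cy']],[0,0,1]]); D=np.array([c['k1'],0,0,0.])
    return K,D,cv2.Rodrigues(np.array(c['rvec']))[0],np.array(c['tvec'])
def unproj(n,uv,depth=None,z=None):
    K,D,Rm,t=cam(n); uv=np.asarray(uv,float).reshape(-1,1,2)
    s=cv2.undistortPoints(uv,K,D)[:,0]; r=np.c_[s,np.ones(len(s))]
    if depth is not None: return (r*np.asarray(depth).reshape(-1,1)-t)@Rm
    o=-Rm.T@t; w=r@Rm
    return o+w*((z-o[2])/w[:,2])[:,None]
def cloud(n,d):
    v,u=np.mgrid[0:480,0:640]; P=unproj(n,np.c_[u.ravel(),v.ravel()],d.ravel()).reshape(480,640,3)
    P[d<=0]=np.nan; return P
def proj(n,P):
    K,D,Rm,t=cam(n); return cv2.projectPoints(np.asarray(P,float).reshape(-1,3),cv2.Rodrigues(Rm)[0],t,K,D)[0][:,0]
E
python3 - <<'E'
from h import *
for n in("top","side"):
    p=cv2.imread(f"pics/{n}0.png"); d=np.load(f"pics/{n}0.npy"); P=cloud(n,d)
    hsv=cv2.cvtColor(p,cv2.COLOR_BGR2HSV); H,S,V=cv2.split(hsv)
    def rep(name,m):
        q=P[m]; q=q[~np.isnan(q[:,0])]
        if len(q)<3: print(n,name,'none',m.sum());return
        c=np.median(q,0); e=q[:,:2]-q[:,:2].mean(0); w,v=np.linalg.eigh(e.T@e/len(e))
        print(n,name,len(q),'med',c.round(4),'mean',q.mean(0).round(4),'ax',v[:,1].round(3),'std',np.sqrt(w).round(4),'z',np.percentile(q[:,2],[5,50,95]).round(4),)
    def box(u0,v0,u1,v1):
        m=np.zeros((480,640),bool); m[v0:v1,u0:u1]=1; return m
    B={"top":dict(h=(415,250,445,300),t=(270,205,362,310),p=(150,185,205,250),c=(390,200,452,262)),
       "side":dict(h=(330,322,388,366),t=(245,215,365,300),p=(250,170,312,218),c=(362,288,440,360))}[n]
    ye=(H>20)&(H<35)&(S>150)&(V>100)
    rep('handle',ye&box(*B['h']))
    rep('green',(H>50)&(H<85)&(S>120)&box(*B['c']))
    rep('nuts',(H>12)&(H<30)&(S>100)&box(*B['c'])&~(ye&box(*B['h'])))
    rep('steel',(S<40)&(V>90)&box(*B['c']))
    wh=(S<40)&(V>120)&box(*B['t'])
    rep('tray rim',wh&(P[...,2]>.078)); rep('tray floor',wh&(P[...,2]<.055))
    rep('paddle',((H<6)|(H>174))&(S>150)&box(*B['p']))
    rep('pointer/yellow',ye&box(*B['p']))
    rep('switch',(S<40)&box(*B['p'])&(P[...,2]>.02)&(P[...,2]<.037))
p=cv2.imread("pics/top0.png"); a=cv2.resize(p[190:310,380:520],None,fx=5,fy=5,interpolation=cv2.INTER_CUBIC); cv2.imwrite("pics/crop_cup.png",a)
p=cv2.imread("pics/side0.png"); a=cv2.resize(p[160:230,230:370],None,fx=5,fy=5,interpolation=cv2.INTER_CUBIC)
b=cv2.resize(cv2.imread("pics/top0.png")[175:260,140:215],None,fx=5,fy=5); cv2.imwrite("pics/crop_sw.png",a);cv2.imwrite("pics/crop_sw2.png",b)
E
```

```text
top handle 82 med [ 0.4849 -0.2884  0.0411] mean [ 0.4851 -0.2912  0.0377] ax [-0.979 -0.204] std [0.0093 0.0256] z [0.0015 0.0411 0.0451]
top green 261 med [ 0.5486 -0.2438  0.0035] mean [ 0.5567 -0.2509  0.0035] ax [0.638 0.77 ] std [0.0148 0.0329] z [0.0002 0.0035 0.0066]
top nuts 200 med [ 0.5872 -0.2749  0.0195] mean [ 0.5852 -0.2757  0.0194] ax [-0.96  -0.279] std [0.0104 0.0186] z [0.0117 0.0195 0.0255]
top steel 1683 med [ 0.5958 -0.2854  0.0307] mean [ 0.5937 -0.2819  0.0292] ax [-0.957 -0.291] std [0.0292 0.0303] z [0.0071 0.0307 0.0487]
top tray rim 634 med [ 0.5332 -0.0384  0.0852] mean [ 0.5297 -0.038   0.085 ] ax [-0.991  0.132] std [0.0605 0.07  ] z [0.0809 0.0852 0.0884]
top tray floor 5150 med [ 0.5262 -0.0376  0.0444] mean [ 0.5262 -0.0381  0.0434] ax [-0.987  0.16 ] std [0.0425 0.051 ] z [0.0405 0.0444 0.0479]
top paddle 1039 med [0.6158 0.2697 0.0692] mean [0.6158 0.2703 0.0693] ax [-0.964  0.267] std [0.015  0.0303] z [0.0493 0.0692 0.0892]
top pointer/yellow 10 med [0.5818 0.3146 0.0851] mean [0.5853 0.321  0.0603] ax [0.488 0.873] std [0.0021 0.0157] z [-0.0004
[... 589 characters left out ...]
d [ 0.6079 -0.2544  0.0316] mean [ 0.6011 -0.2608  0.0296] ax [0.681 0.732] std [0.0305 0.0352] z [0.0015 0.0316 0.0479]
side tray rim 978 med [ 0.5188 -0.0682  0.0835] mean [ 0.5207 -0.0465  0.083 ] ax [0.142 0.99 ] std [0.0631 0.065 ] z [0.0787 0.0835 0.0862]
side tray floor 2785 med [ 0.5296 -0.015   0.0446] mean [ 0.5327 -0.0186  0.0424] ax [0.593 0.805] std [0.0541 0.0687] z [0.0016 0.0446 0.0532]
side paddle 352 med [0.606  0.2643 0.0692] mean [0.6088 0.2733 0.0661] ax [0.502 0.865] std [0.0296 0.0378] z [0.033  0.0692 0.0887]
side pointer/yellow none 0
side switch 590 med [0.6034 0.2554 0.0302] mean [0.6042 0.2596 0.0291] ax [-0.886  0.464] std [0.0202 0.0346] z [0.0218 0.0302 0.0322]
```

View pics/crop_cup.png

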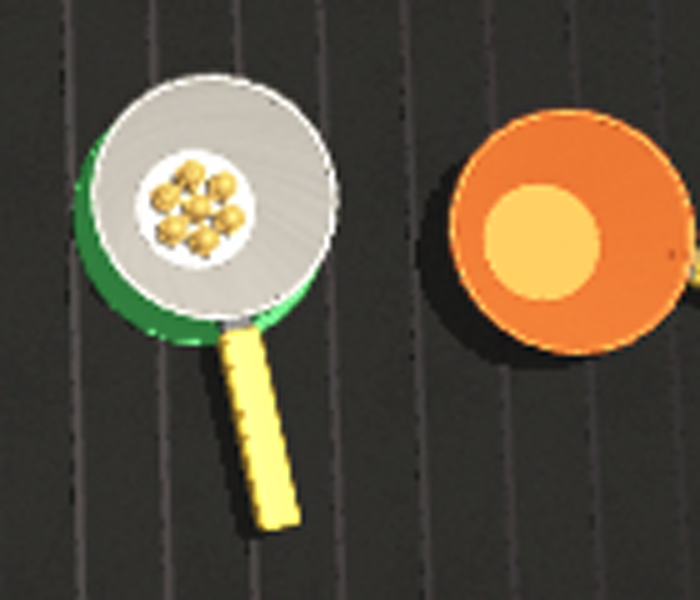

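View pics/crop_sw.png

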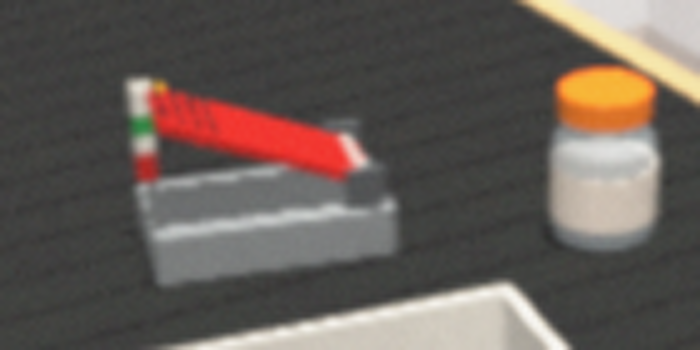

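View pics/crop_sw2.png

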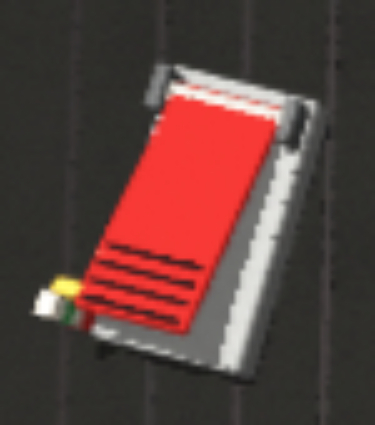

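The crop shows the bare steel cup with seven nuts on the green mat (rim centre about (422,230) in the full picture), and its handle runs down to about (435,293). That is the one to use. Now the fits.

```bash
cat > fit.py <<'E'
from h import *
from scipy.optimize import least_squares
def circ(q,r=None):
    if r is None:
        s=least_squares(lambda x:np.hypot(q[:,0]-x[0],q[:,1]-x[1])-x[2],[*q[:,:2].mean(0),.06],loss='soft_l1',f_scale=.001)
    else: s=least_squares(lambda x:np.hypot(q[:,0]-x[0],q[:,1]-x[1])-r,q[:,:2].mean(0),loss='soft_l1',f_scale=.001)
    return s.x.round(4), np.abs(s.fun).mean().round(5)
def contour(m):
    c=max(cv2.findContours(m.astype(np.uint8),cv2.RETR_EXTERNAL,cv2.CHAIN_APPROX_NONE)[0],key=len); return c[:,0].astype(float)
E
python3 - <<'E'
from fit import *
for n in("top","side"):
    p=cv2.imread(f"pics/{n}0.png"); d=np.load(f"pics/{n}0.npy"); P=cloud(n,d)
    H,S,V=cv2.split(cv2.cvtColor(p,cv2.COLOR_BGR2HSV))
    def box(u0,v0,u1,v1):
        m=np.zeros((480,640),bool); m[v0:v1,u0:u1]=1; return m
    B={"top":dict(h=(422,250,445,300),c=(390,200,452,262)),"side":dict(h=(332,325,384,366),c=(366,290,440,360))}[n]
    ye=(H>20)&(H<35)&(S>150)&(V>100)
    gr=(H>50)&(H<85)&(S>120)&box(*B['c'])
    up=(S<50)&(V>90)&box(*B['c'])
    if n=="top":
        c=contour(up); q=unproj(n,c,z=.048); print('rim',circ(q),circ(q,.056))
    else:
        # rim pts by depth
        q=P[up&(P[...,2]>.043)]; print('rim depth pts',circ(q),len(q))
    g=contour(gr|up|ye&box(*B['c'])); q=unproj(n,g,z=.003); 
    # keep points adjacent to green only & outside
    gd=cv2.dilate(gr.astype(np.uint8),np.ones((3,3)))>0
    k=np.array([gd[int(v),int(u)] and gr[int(v),int(u)] for u,v in g]); q=q[k]
    print('mat',len(q),circ(q),circ(q,.06))
    hm=ye&box(*B['h']); q=P[hm]; q=q[(q[:,2]>.040)&(q[:,2]<.05)]
    c=contour(hm); w=unproj(n,c,z=.044)
    rect=cv2.minAreaRect((w[:,:2]*1e4).astype(np.float32)); print('handle rect',np.array(rect[0])/1e4,np.array(rect[1])/1e4,rect[2])
    e=q[:,:2]-q[:,:2].mean(0); W,v=np.linalg.eigh(e.T@e); a=v[:,1]*np.sign(v[0,1]); s=e@a; print('handle pca',q.mean(0).round(4),a.round(3),np.degrees(np.arctan2(a[1],a[0])).round(2),s.min(),s.max())
    print('handle depth mid',(q.mean(0)[:2]+a*(s.min()+s.max())/2).round(4))
# tray rect
p=cv2.imread("pics/top0.png"); d=np.load("pics/top0.npy"); P=cloud("top",d)
H,S,V=cv2.split(cv2.cvtColor(p,cv2.COLOR_BGR2HSV))
m=np.zeros((480,640),bool); m[200:312,265:365]=1
c=contour((S<60)&(V>100)&m); w=unproj("top",c,z=.085); r=cv2.minAreaRect((w[:,:2]*1e4).astype(np.float32)); print('tray',np.array(r[0])/1e4,np.array(r[1])/1e4,r[2])
# paddle plane/edges
m[:]=0; m[185:250,150:207]=1
pm=((H<6)|(H>174))&(S>150)&m&(P[...,2]>.04); 
# fit plane
q=P[pm]; A=np.c_[q[:,:2],np.ones(len(q))]; 
x=least_squares(lambda x:A@x-q[:,2],[0,0,.07],loss='soft_l1',f_scale=.002).x
print('plane',x,'slope',np.arctan(np.hypot(*x[:2])),'up dir',np.degrees(np.arctan2(x[1],x[0])))
K,D,Rm,t=cam("top"); c=contour(pm); s=cv2.undistortPoints(c.reshape(-1,1,2),K,D)[:,0]; r=np.c_[s,np.ones(len(s))]@Rm; o=-Rm.T@t
k=(x[0]*o[0]+x[1]*o[1]+x[2]-o[2])/(r[:,2]-x[0]*r[:,0]-x[1]*r[:,1]); w=o+r*k[:,None]
u=x[:2]/np.hypot(*x[:2]); n2=np.array([-u[1],u[0]]); a=w[:,:2]@u; b=w[:,:2]@n2
print('along',a.min(),a.max(),'perp',np.percentile(b,[0,5,50,95,100]),'z',w[:,2].min(),w[:,2].max(), 'u',u)
sl=np.arctan(np.hypot(*x[:2])); print('len',(a.max()-a.min())/np.cos(sl))
E
```

```text
rim (array([ 0.5905, -0.2763,  0.055 ]), np.float64(0.00071)) (array([ 0.5904, -0.2763]), np.float64(0.00116))
mat 70 (array([ 0.5868, -0.2798,  0.0589]), np.float64(0.00085)) (array([ 0.5879, -0.2807]), np.float64(0.00098))
handle rect [ 0.48488682 -0.28561782] [0.08582609 0.00416937] 10.065016746520996
handle pca [ 0.4845 -0.2903  0.0428] [0.976 0.219] 12.63 -0.04349989702838724 0.041578749721231115
handle depth mid [ 0.4835 -0.2905]
rim depth pts (array([ 0.5865, -0.2761,  0.053 ]), np.float64(0.00136)) 475
mat 93 (array([ 0.5831, -0.2804,  0.059 ]), np.float64(0.00051)) (array([ 0.5836, -0.2794]), np.float64(0.00068))
handle rect [ 0.48073682 -0.29899717] [0.09636491 0.02680258] 10.457759857177734
handle pca [ 0.4812 -0.2963  0.0439] [0.985 0.17 ] 9.79 -0.04286971013983494 0.04818288380077709
handle depth mid [ 0.4838 -0.2958]
tray [ 0.52612515 -0.03827687] [0.15285243 0.18316987] 81.09637451171875
plane [-0.40481534  0.11074792  0.2891473 ] slope 0.3973653216758902 up dir 164.69960889850927
along -0.5759762693759922 -0.46976813924205113 perp [-0.44880451 -0.4482522  -0.42269025 -0.39774665 -0.39722518] z 0.047415227315559694 0.0919898267685113 u [-0.96455562  0.26387963]
len 0.11518273231235325
```

Run:
```python
from fit import *
for n,b in(("top",(415,254,445,300)),("side",(330,325,384,368))):
    p=cv2.imread(f"pics/{n}0.png"); d=np.load(f"pics/{n}0.npy"); P=cloud(n,d)
    H,S,V=cv2.split(cv2.cvtColor(p,cv2.COLOR_BGR2HSV)); m=np.zeros((480,640),bool); m[b[1]:b[3],b[0]:b[2]]=1
    hm=(H>18)&(H<38)&(S>80)&(V>150)&m
    c=contour(hm); w=unproj(n,c,z=.044)
    r=cv2.minAreaRect((w[:,:2]*1e4).astype(np.float32)); print(n,hm.sum(),np.array(r[0])/1e4,np.array(r[1])/1e4,r[2])
    q=P[hm&(abs(P[...,2]-.044)<.004)]; e=q[:,:2]-q[:,:2].mean(0); W,v=np.linalg.eigh(e.T@e);a=v[:,1]*np.sign(v[0,1]);print(len(q),q.mean(0),np.degrees(np.arctan2(a[1],a[0])))
    print(proj(n,[[.4851,-.2945,.044],[.5885,-.2763,.048]]).round(1))
s=ctrl.get_state(); print(R.from_quat(s['tcp_rot']).as_matrix().round(3))
```

```text
top 327 [ 0.48713208 -0.29386379] [0.08979846 0.01813682] 10.266172409057617
301 [ 0.48652568 -0.29389568  0.04397147] 9.954393623120875
[[431.8 275.8]
 [422.6 229.6]]
side 693 [ 0.48168291 -0.2982625 ] [0.09710381 0.02595646] 10.422836303710938
513 [ 0.48180724 -0.29615619  0.04390209] 9.870617311882596
[[359.6 340.8]
 [403.7 310.8]]
[[-0.96   0.281 -0.001]
 [ 0.281  0.96  -0.002]
 [ 0.    -0.002 -1.   ]]
```

```bash
cat >> h.py <<'E'
def yawR(deg):  # tool down, tool x at heading deg
    a=np.radians(deg); x=np.array([np.cos(a),np.sin(a),0]); z=np.array([0,0,-1.]); return np.c_[x,np.cross(z,x),z]
def roll(Rm,deg): # world-frame roll about cup x axis (=tool x): positive = tool x right-hand
    return Rm@R.from_rotvec([np.radians(deg),0,0]).as_matrix()
def go(p,Rt,s=None):
    s=s or ctrl.get_state(); R0=R.from_quat(s['tcp_rot']).as_matrix()
    dp=R0.T@(np.array(p)-s['eef_pos']); dr=R.from_matrix(R0.T@Rt).as_rotvec()
    print('dpos',dp.round(4),'drot',dr.round(4),'rows',round(max(np.linalg.norm(dp)/.0417,np.degrees(np.linalg.norm(dr))/7.16),1))
def log():
    s=ctrl.get_state(); open('log.txt','a').write(repr((s['qpos'].tolist(),s['eef_pos'].tolist(),s['tcp_rot'].tolist()))+'\n')
    print('t',round(s['time'],2),'q',s['qpos'].round(3),'p',s['eef_pos'].round(4),'F',s['contact_force'].round(1),'open',round(s['opening'],3)); return s
E
python3 - <<'E'
from h import *
log(); go([.5,.4,.25],yawR(90))
E
```

```text
t 0.1 q [ 1.136  0.287  1.578 -0.     1.279 -0.15 ] p [0.1894 0.6473 0.247 ] F [ 0.4 -0.4 -0.5] open 1.0
dpos [-0.3676 -0.1501 -0.0027] drot [-2.000e-03  1.100e-03  1.286e+00] rows 10.3
```

Emit:
{"op": "carry_out", "data": {
  "commands": [
    {"delta_pos":[-0.3,-0.12,0],"delta_rot":[0,0,0.9],"claw":100},
    {"delta_pos":[-0.3,-0.12,0],"delta_rot":[0,0,0.9],"claw":100},
    {"delta_pos":[-0.3,-0.12,0],"delta_rot":[0,0,0.9],"claw":100},
    {"delta_pos":[-0.3,-0.12,0],"delta_rot":[0,0,0.9],"claw":100},
    {"delta_pos":[-0.3,-0.12,0],"delta_rot":[0,0,0.9],"claw":100},
    {"delta_pos":[-0.3,-0.12,0],"delta_rot":[0,0,0.9],"claw":100},
    {"delta_pos":[-0.3,-0.12,0],"delta_rot":[0,0,0.9],"claw":100},
    {"delta_pos":[-0.3,-0.12,0],"delta_rot":[0,0,0.9],"claw":100}
  ]
}}

```text
time: 0.77
eef_pos: [0.4456, 0.4454, 0.2467]
tcp_rot: [0.561, 0.828, -0.002, 0.0]
contact_force: [0.0, 0.7, -0.4]
opening: 1.001
```

Run:
```python
from h import *
log(); go([.62,.05,.25],yawR(45))
```

```text
t 0.77 q [ 0.625  0.192  1.693 -0.002  1.26   0.246] p [0.4456 0.4454 0.2467] F [ 0.   0.7 -0.4] open 1.001
dpos [-0.4319  0.0154 -0.0023] drot [-5.0000e-04  3.3000e-03  1.1652e+00] rows 10.4
```

Emit:
{"op": "carry_out", "data": {
  "commands": [
    {"delta_pos":[-0.32,0.01,0],"delta_rot":[0,0,0.95],"claw":100},
    {"delta_pos":[-0.32,0.01,0],"delta_rot":[0,0,0.95],"claw":100},
    {"delta_pos":[-0.32,0.01,0],"delta_rot":[0,0,0.95],"claw":100},
    {"delta_pos":[-0.32,0.01,0],"delta_rot":[0,0,0.95],"claw":100},
    {"delta_pos":[-0.32,0.01,0],"delta_rot":[0,0,0.95],"claw":100},
    {"delta_pos":[-0.32,0.01,0],"delta_rot":[0,0,0.95],"claw":100},
    {"delta_pos":[-0.32,0.01,0],"delta_rot":[0,0,0.95],"claw":100},
    {"delta_pos":[-0.32,0.01,0],"delta_rot":[0,0,0.95],"claw":100}
  ]
}}

```text
time: 1.43
eef_pos: [0.5741, 0.1489, 0.2469]
tcp_rot: [0.879, 0.477, -0.002, 0.001]
contact_force: [-0.7, 0.6, 0.7]
opening: 0.999
```

Run:
```python
from h import *
log(); go([.485,-.295,.2],yawR(10))
```

```text
t 1.43 q [ 0.084  0.11   1.784 -0.004  1.249  0.663] p [0.5741 0.1489 0.2469] F [-0.7  0.6  0.7] open 0.999
dpos [-0.4204  0.1676  0.0487] drot [0.0023 0.0035 0.819 ] rows 10.9
```

Emit:
{"op": "carry_out", "data": {
  "commands": [
    {"delta_pos":[-0.42,0.168,0.04],"delta_rot":[0,0,0.82],"claw":100},
    {"delta_pos":[-0.42,0.168,0.04],"delta_rot":[0,0,0.82],"claw":100},
    {"delta_pos":[-0.42,0.168,0.04],"delta_rot":[0,0,0.82],"claw":100},
    {"delta_pos":[-0.42,0.168,0.04],"delta_rot":[0,0,0.82],"claw":100},
    {"delta_pos":[-0.42,0.168,0.04],"delta_rot":[0,0,0.82],"claw":100},
    {"delta_pos":[-0.42,0.168,0.04],"delta_rot":[0,0,0.82],"claw":100},
    {"delta_pos":[-0.42,0.168,0.04],"delta_rot":[0,0,0.82],"claw":100},
    {"delta_pos":[-0.42,0.168,0.04],"delta_rot":[0,0,0.82],"claw":100}
  ]
}}

```text
time: 2.1
eef_pos: [0.5083, -0.1756, 0.2187]
tcp_rot: [0.996, 0.085, -0.001, 0.002]
contact_force: [0.2, -0.6, -0.3]
opening: 0.997
```

Run:
```python
from h import *
log(); go([.485,-.295,.11],yawR(10))
```

```text
t 2.1 q [-0.52   0.011  1.942 -0.004  1.189  0.882] p [ 0.5083 -0.1756  0.2187] F [ 0.2 -0.6 -0.3] open 0.997
dpos [-0.0429  0.1134  0.1091] drot [ 0.003   0.0025 -0.0038] rows 3.9
```

Emit:
{"op": "carry_out", "data": {
  "commands": [
    {"delta_pos":[-0.043,0.113,0.109],"delta_rot":[0.003,0.0025,-0.004],"claw":100},
    {"delta_pos":[-0.043,0.113,0.109],"delta_rot":[0.003,0.0025,-0.004],"claw":100},
    {"delta_pos":[-0.043,0.113,0.109],"delta_rot":[0.003,0.0025,-0.004],"claw":100},
    {"delta_pos":[-0.043,0.113,0.109],"delta_rot":[0.003,0.0025,-0.004],"claw":100},
    {"delta_pos":[-0.043,0.113,0.109],"delta_rot":[0.003,0.0025,-0.004],"claw":100},
    {"delta_pos":[-0.043,0.113,0.109],"delta_rot":[0.003,0.0025,-0.004],"claw":100}
  ]
}}

```text
time: 2.6
eef_pos: [0.4831, -0.2947, 0.1075]
tcp_rot: [0.996, 0.086, -0.002, -0.002]
contact_force: [-0.7, 0.4, 0.2]
opening: 1.0
```

Run:
```python
from h import *
log(); go([.485,-.295,.035],yawR(10))
p,d=ctrl.read_camera("side"); cv2.imwrite("pics/s1.png",cv2.resize(p[230:400,280:480,::-1],None,fx=4,fy=3.5,interpolation=cv2.INTER_CUBIC)); print(proj("side",[.485,-.295,.044])-[280,230])
```

```text
t 2.6 q [-0.727  0.21   1.946  0.     0.991  0.672] p [ 0.4831 -0.2947  0.1075] F [-0.7  0.4  0.2] open 1.0
dpos [0.002  0.0009 0.0725] drot [-0.0045  0.0032 -0.0028] rows 1.7
[[ 79.6732698  111.02660205]]
```

View pics/s1.png

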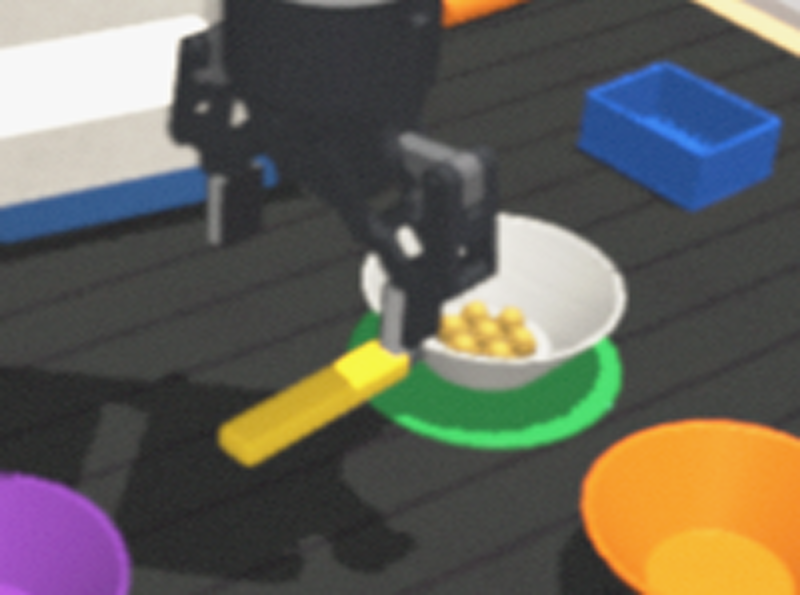

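Fingers straddle the yellow handle (fingers near (230,200) and (405,310) in the crop, handle at (315,400)). Going down, then closing.

Emit:
{"op": "carry_out", "data": {
  "commands": [
    {"delta_pos":[0.002,0.001,0.03],"delta_rot":[-0.0045,0.003,-0.003],"claw":100},
    {"delta_pos":[0.002,0.001,0.055],"delta_rot":[-0.0045,0.003,-0.003],"claw":100},
    {"delta_pos":[0.002,0.001,0.073],"delta_rot":[-0.0045,0.003,-0.003],"claw":100},
    {"delta_pos":[0.002,0.001,0.073],"delta_rot":[-0.0045,0.003,-0.003],"claw":100},
    {"delta_pos":[0.002,0.001,0.073],"delta_rot":[-0.0045,0.003,-0.003],"claw":100}
  ]
}}

```text
time: 3.07
eef_pos: [0.4871, -0.2939, 0.0371]
tcp_rot: [0.996, 0.089, 0.001, 0.001]
contact_force: [0.6, 0.8, 1.2]
opening: 1.001
```

Run:
```python
from h import *
log(); go([.485,-.295,.035],yawR(10))
```

```text
t 3.07 q [-0.721  0.323  1.964  0.     0.852  0.671] p [ 0.4871 -0.2939  0.0371] F [0.6 0.8 1.2] open 1.001
dpos [-0.0023  0.0007  0.0021] drot [ 0.0026 -0.0022  0.0037] rows 0.1
```

Emit:
{"op": "carry_out", "data": {
  "commands": [
    {"delta_pos":[-0.002,0.001,0.002],"delta_rot":[0.002,-0.002,0.004],"claw":40},
    {"delta_pos":[-0.002,0.001,0.002],"delta_rot":[0.002,-0.002,0.004],"claw":30},
    {"delta_pos":[-0.002,0.001,0.002],"delta_rot":[0.002,-0.002,0.004],"claw":20},
    {"delta_pos":[-0.002,0.001,0.002],"delta_rot":[0.002,-0.002,0.004],"claw":10},
    {"delta_pos":[-0.002,0.001,0.002],"delta_rot":[0.002,-0.002,0.004],"claw":0},
    {"delta_pos":[-0.002,0.001,0.002],"delta_rot":[0.002,-0.002,0.004],"claw":0},
    {"delta_pos":[-0.002,0.001,0.002],"delta_rot":[0.002,-0.002,0.004],"claw":0},
    {"delta_pos":[-0.002,0.001,0.002],"delta_rot":[0.002,-0.002,0.004],"claw":0}
  ],
  "force": 50
}}

```text
time: 3.73
eef_pos: [0.4854, -0.2953, 0.0355]
tcp_rot: [0.996, 0.087, 0.0, 0.0]
contact_force: [-0.5, 1.0, 3.4]
opening: 0.203
```

Run:
```python
from h import *
log()
```

```text
t 3.73 q [-0.725  0.325  1.964 -0.     0.852  0.672] p [ 0.4854 -0.2953  0.0355] F [-0.5  1.   3.4] open 0.203
```

Emit:
{"op": "carry_out", "data": {
  "commands": [
    {"delta_pos":[0,0,0],"delta_rot":[0,0,0],"claw":0},
    {"delta_pos":[0,0,0],"delta_rot":[0,0,0],"claw":0},
    {"delta_pos":[0,0,-0.01],"delta_rot":[0,0,0],"claw":0},
    {"delta_pos":[0,0,-0.025],"delta_rot":[0,0,0],"claw":0},
    {"delta_pos":[0,0,-0.045],"delta_rot":[0,0,0],"claw":0},
    {"delta_pos":[0,0,-0.065],"delta_rot":[0,0,0],"claw":0},
    {"delta_pos":[0,0,-0.08],"delta_rot":[0,0,0],"claw":0},
    {"delta_pos":[0,0,-0.09],"delta_rot":[0,0,0],"claw":0}
  ],
  "force": 110
}}

```text
time: 4.4
eef_pos: [0.4852, -0.2954, 0.1268]
tcp_rot: [0.996, 0.087, 0.0, 0.001]
contact_force: [-0.1, 0.9, -3.5]
opening: 0.186
```

Run:
```python
from h import *
s=log(); print(s['wrist_torque'])
p,d=ctrl.read_camera("side"); cv2.imwrite("pics/s2.png",cv2.resize(p[190:360,280:480,::-1],None,fx=4,fy=3.5,interpolation=cv2.INTER_CUBIC))
```

```text
t 4.4 q [-7.250e-01  1.850e-01  1.936e+00 -1.000e-03  1.020e+00  6.720e-01] p [ 0.4852 -0.2954  0.1268] F [-0.1  0.9 -3.5] open 0.186
[-0.10790458  0.2754779  -0.00844282]
```

View pics/s2.png

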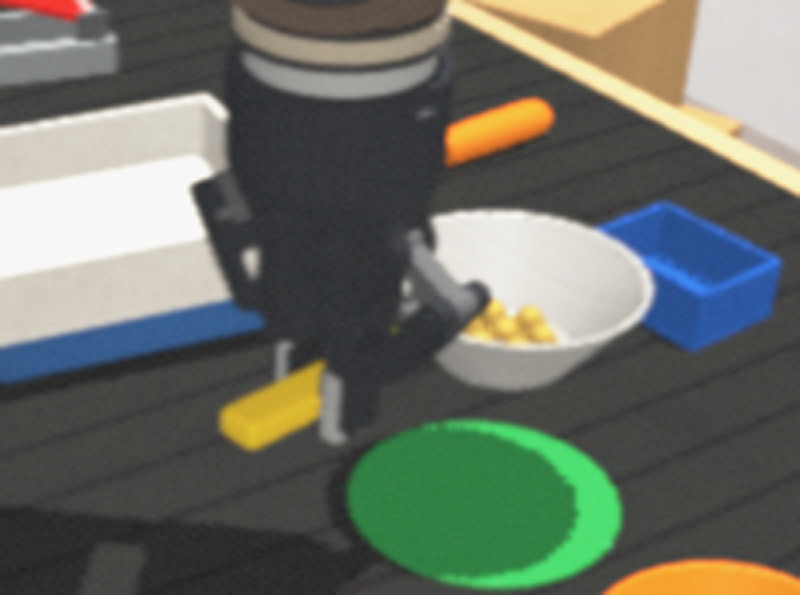

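The cup is lifted level with all nuts in it (about (500,320) in the crop), and the mat lies clear at (485,505). Next, a trip towards the tray with a small tilt, which lets me fit the arm's geometry and plan the pour.

Run:
```python
from h import *
go([.46,-.20,.2],roll(yawR(5),20))
```

```text
dpos [-0.0089 -0.0988 -0.0719] drot [0.3524 0.013  0.0868] rows 2.9
```

Emit:
{"op": "carry_out", "data": {
  "commands": [
    {"delta_pos":[-0.002,-0.02,-0.02],"delta_rot":[0.05,0.002,0.01],"claw":0},
    {"delta_pos":[-0.004,-0.04,-0.04],"delta_rot":[0.12,0.004,0.03],"claw":0},
    {"delta_pos":[-0.006,-0.06,-0.06],"delta_rot":[0.19,0.006,0.05],"claw":0},
    {"delta_pos":[-0.008,-0.08,-0.072],"delta_rot":[0.26,0.01,0.07],"claw":0},
    {"delta_pos":[-0.009,-0.095,-0.072],"delta_rot":[0.32,0.013,0.08],"claw":0},
    {"delta_pos":[-0.009,-0.099,-0.072],"delta_rot":[0.35,0.013,0.087],"claw":0},
    {"delta_pos":[-0.009,-0.099,-0.072],"delta_rot":[0.35,0.013,0.087],"claw":0}
  ]
}}

```text
time: 5.03
eef_pos: [0.4589, -0.1995, 0.1983]
tcp_rot: [0.984, 0.042, -0.009, -0.173]
contact_force: [0.2, 0.1, -4.7]
opening: 0.19
```

Run:
```python
from h import *
log()
import ast
from scipy.optimize import least_squares
L=[ast.literal_eval(l) for l in open('log.txt')]
Q=np.array([l[0] for l in L]);Pp=np.array([l[1] for l in L]);T=R.from_quat([l[2] for l in L]).as_matrix()
open('kin.py','w').write('''
from h import *
def fk(q,x):
    a1,h,L2,e,L3,d,L6,d2=x
    rz=lambda t:R.from_euler('z',t).as_matrix(); ry=lambda t:R.from_euler('y',t).as_matrix()
    A=rz(q[0]); p=A@[a1,0,h]
    A=A@ry(q[1]); p=p+A@[0,d,L2]
    A=A@ry(q[2]); p=p+A@[e,0,L3]
    A=A@rz(q[3]); p=p+A@[0,d2,0]
    A=A@ry(q[4]); p=p+A@[0,0,L6]
    return p,A@rz(q[5])
''')
from kin import fk
f=lambda x:np.concatenate([fk(q,x)[0]-p for q,p in zip(Q,Pp)])
x0=[0,.3,.4,0,.4,.1,.25,0]
r=least_squares(lambda x:np.r_[f(x)*1000,(x-x0)*.3],x0); print(r.x.round(4),np.abs(f(r.x)).max(),len(L))
for q,t in zip(Q,T):
    Z=np.array([0,0,1.]); M=fk(q,r.x)[1].T@t; print(R.from_matrix(M).as_rotvec().round(3))
np.save('kin.npy',r.x)
```

```text
t 5.03 q [-0.725  0.059  1.958  0.239  1.389  0.685] p [ 0.4589 -0.1995  0.1983] F [ 0.2  0.1 -4.7] open 0.19
[0.     0.2403 0.443  0.0206 0.5725 0.1009 0.2323 0.    ] 2.7295561699780535e-08 9
[-0.     0.     1.571]
[-0.     0.     1.571]
[-0.     0.     1.571]
[0.    0.    1.571]
[-0.     0.     1.571]
[0.    0.    1.571]
[-0.     0.     1.571]
[-0.     0.     1.571]
[-0.     0.     1.571]
```

The model fits to under a micrometre, so I can plan the pour by inverse kinematics.

```bash
cat >> kin.py <<'E'
from scipy.optimize import least_squares
X=np.load('kin.npy'); LO=np.array([-2.77,-.9,.21,-1.53,.24,-2.84]);HI=np.array([2.77,2.22,2.48,4.67,2.81,2.84])
RZ=R.from_euler('z',np.pi/2).as_matrix()
def ik(p,Rt,q0):
    def f(q):
        a,A=fk(q,X); return np.r_[(a-p)*5,R.from_matrix((A@RZ).T@Rt).as_rotvec()]
    s=least_squares(f,np.clip(q0,LO+.01,HI-.01),bounds=(LO,HI)); return s.x,np.linalg.norm(s.fun)
E
python3 - <<'E'
from kin import *
q0=ctrl.get_state()['qpos']
C=np.array([.526,-.038])
for sg in(1,-1):
  for psi in range(-60,70,15):
    h=np.array([np.cos(np.radians(psi)),np.sin(np.radians(psi))]); lat=sg*np.array([-h[1],h[0]]) # tool z side
    g=C-.105*h+.012*lat
    q=q0; out=[]; mg=9
    for th in range(0,121,10):
        q,e=ik(np.r_[g,.155],roll(yawR(psi),sg*th),q); 
        mg=min(mg,(q-LO).min(),(HI-q).min()); out.append(e)
        if e>2e-3: break
    print(sg,psi,g.round(3),'maxroll',th if e>2e-3 else 'ok',round(mg,3),q.round(2))
E
```

```text
1 -60 [0.484 0.059] maxroll 50 0.0 [-0.39 -0.27  2.48  1.15  0.73  1.39]
1 -45 [0.46  0.045] maxroll 50 0.0 [-0.53 -0.26  2.48  1.08  1.    1.16]
1 -30 [0.441 0.025] maxroll ok 0.046 [-0.69  0.61  2.31  1.53  2.12  0.25]
1 -15 [0.428 0.001] maxroll ok 0.169 [-0.72  0.65  2.21  1.29  2.2   0.32]
1 0 [ 0.421 -0.026] maxroll ok 0.224 [-0.71  0.69  2.08  1.08  2.3   0.37]
1 15 [ 0.421 -0.054] maxroll ok 0.231 [-0.67  0.75  1.96  0.89  2.42  0.39]
1 30 [ 0.429 -0.08 ] maxroll ok 0.257 [-0.62  0.8   1.83  0.68  2.53  0.36]
1 45 [ 0.443 -0.104] maxroll ok 0.169 [-0.56  0.85  1.71  0.42  2.64  0.26]
1 60 [ 0.463 -0.123] maxroll ok 0.088 [-0.49  0.9   1.61  0.08  2.72  0.05]
-1 -60 [0.463 0.047] maxroll ok 0.071 [ 0.07  0.88  1.67 -0.81  2.59  2.65]
-1 -45 [0.443 0.028] maxroll ok 0.186 [ 0.12  0.82  1.78 -1.02  2.46  2.61]
-1 -30 [0.429 0.004] maxroll ok 0.212 [ 0.14  0.77  1.9  -1.22  2.33  2.63]
-1 -15 [ 0.421 -0.022] maxroll ok 0.113 [ 0.15  0.72  2.03 -1.42  2.21  2.68]
-1 0 [ 0.421 -0.05 ] maxroll 110 0.0 [ 0.16  0.58  2.16 -1.53  1.95  2.72]
-1 15 [ 0.428 -0.077] maxroll 80 0.0 [ 0.12  0.16  2.35 -1.53  1.35  2.49]
-1 30 [ 0.441 -0.101] maxroll 60 0.0 [-0.08 -0.16  2.48 -1.53  0.8   2.14]
-1 45 [ 0.46  -0.121] maxroll 50 0.0 [-0.28 -0.27  2.48 -1.23  0.42  1.56]
-1 60 [ 0.484 -0.135] maxroll 50 0.0 [-0.37 -0.27  2.47 -1.01  0.24  1.11]
```

Run:
```python
from kin import *
d=np.load("pics/top0.npy"); print('purple',unproj("top",[[447,350]],d[350,447]),'black',unproj("top",[[232,370]],d[370,232]))
go([.421,-.054,.165],roll(yawR(15),50))
q=ctrl.get_state()['qpos']
for th in(50,80,103):
    q,e=ik(np.array([.421,-.054,.165]),roll(yawR(15),th),q); p,A=fk(q,X); w=p-A[:,2]*X[6]
    A0=R.from_euler('z',q[0]).as_matrix(); el=A0@[0,0,X[1]]+A0@R.from_euler('y',q[1]).as_matrix()@[0,X[5],X[2]]
    print(th,e,q.round(2),'wrist',w.round(3),'elbow',el.round(3))
```

```text
purple [[ 0.31890541 -0.33233142  0.00696854]] black [[0.28000136 0.15185078 0.00714331]]
dpos [-0.025  -0.128   0.0819] drot [ 0.5229 -0.0992 -0.1469] rows 4.4
50 2.789275681990696e-12 [-0.65  0.15  2.07  0.49  1.66  0.51] wrist [ 0.467 -0.226  0.314] elbow [0.114 0.041 0.678]
80 3.391349399759733e-15 [-0.7   0.41  2.    0.66  1.99  0.43] wrist [ 0.48  -0.275  0.205] elbow [ 0.201 -0.038  0.646]
103 1.0545750664975213e-15 [-0.7   0.6   1.97  0.79  2.24  0.4 ] wrist [ 0.48  -0.273  0.113] elbow [ 0.257 -0.084  0.606]
```

Emit:
{"op": "carry_out", "data": {
  "commands": [
    {"delta_pos":[-0.003,-0.02,0.0],"delta_rot":[0.05,-0.01,-0.015],"claw":0},
    {"delta_pos":[-0.006,-0.045,0.01],"delta_rot":[0.12,-0.02,-0.03],"claw":0},
    {"delta_pos":[-0.012,-0.075,0.03],"delta_rot":[0.2,-0.04,-0.06],"claw":0},
    {"delta_pos":[-0.018,-0.1,0.05],"delta_rot":[0.3,-0.06,-0.09],"claw":0},
    {"delta_pos":[-0.022,-0.118,0.07],"delta_rot":[0.39,-0.08,-0.12],"claw":0},
    {"delta_pos":[-0.025,-0.126,0.08],"delta_rot":[0.46,-0.09,-0.135],"claw":0},
    {"delta_pos":[-0.025,-0.128,0.082],"delta_rot":[0.52,-0.1,-0.147],"claw":0},
    {"delta_pos":[-0.025,-0.128,0.082],"delta_rot":[0.52,-0.1,-0.147],"claw":0}
  ]
}}

```text
time: 5.7
eef_pos: [0.42, -0.0537, 0.1618]
tcp_rot: [0.899, 0.117, -0.058, -0.418]
contact_force: [-0.6, -1.1, -4.2]
opening: 0.189
```

Run:
```python
from kin import *
log(); go([.421,-.054,.165],roll(yawR(15),50)); go([.421,-.054,.162],roll(yawR(15),103))
for n in("side","top"):
    p,d=ctrl.read_camera(n); c={"side":p[130:310,200:440],"top":p[180:330,250:450]}[n]
    cv2.imwrite(f"pics/{n}3.png",cv2.resize(c[:,:,::-1],None,fx=3.3,fy=3.3,interpolation=cv2.INTER_CUBIC))
```

```text
t 5.7 q [-0.645  0.155  2.075  0.49   1.656  0.515] p [ 0.42   -0.0537  0.1618] F [-0.6 -1.1 -4.2] open 0.189
dpos [ 0.0009 -0.0021 -0.0025] drot [ 0.0005  0.004  -0.0044] rows 0.1
dpos [ 0.0009  0.0002 -0.0006] drot [ 0.9255  0.0017 -0.0059] rows 7.4
```

View pics/side3.png

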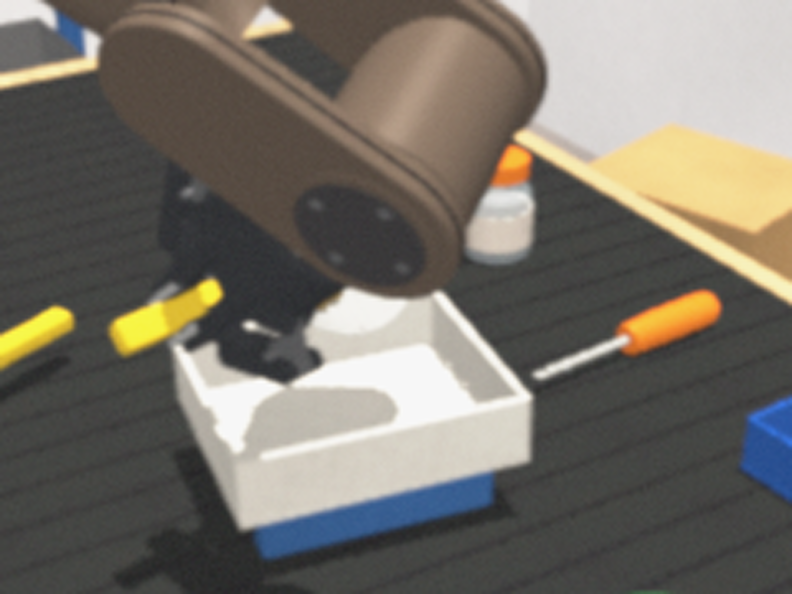

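View pics/top3.png

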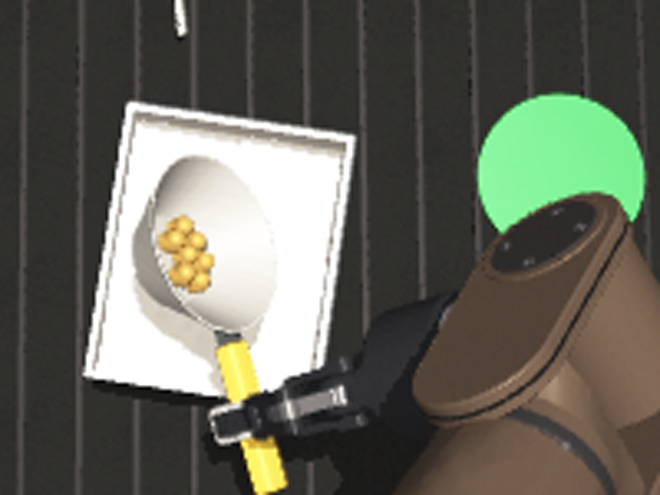

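Top crop: the bowl is tilted 50° over the tray with all seven nuts still inside at about (187,255), and the mouth faces right. Tray rim corners are (130,103), (352,135) and (88,377). There is room for the pour, so I'll roll on slowly.

Emit:
{"op": "carry_out", "data": {
  "commands": [
    {"delta_pos":[0.001,0,0],"delta_rot":[0.06,0,0],"claw":0},
    {"delta_pos":[0.001,0,0],"delta_rot":[0.12,0,0],"claw":0},
    {"delta_pos":[0.001,0,0],"delta_rot":[0.18,0,0],"claw":0},
    {"delta_pos":[0.001,0,0],"delta_rot":[0.24,0,0],"claw":0},
    {"delta_pos":[0.001,0,0],"delta_rot":[0.29,0,0],"claw":0},
    {"delta_pos":[0.001,0,0],"delta_rot":[0.33,0,0],"claw":0},
    {"delta_pos":[0.001,0,0],"delta_rot":[0.37,0,0],"claw":0},
    {"delta_pos":[0.001,0,0],"delta_rot":[0.4,0,0],"claw":0}
  ]
}}

```text
time: 6.47
eef_pos: [0.423, -0.0553, 0.164]
tcp_rot: [0.8, 0.104, -0.078, -0.586]
contact_force: [-0.4, -0.0, -2.8]
opening: 0.187
```

Run:
```python
from kin import *
log(); go([.421,-.054,.16],roll(yawR(15),103))
p,d=ctrl.read_camera("top"); c=p[180:330,250:450]
cv2.imwrite(f"pics/top4.png",cv2.resize(c[:,:,::-1],None,fx=3.3,fy=3.3,interpolation=cv2.INTER_CUBIC))
```

```text
t 6.47 q [-0.696  0.354  2.009  0.622  1.91   0.446] p [ 0.423  -0.0553  0.164 ] F [-0.4 -0.  -2.8] open 0.187
dpos [-0.0015  0.0032  0.0029] drot [ 0.5334 -0.0017 -0.0023] rows 4.3
```

View pics/top4.png

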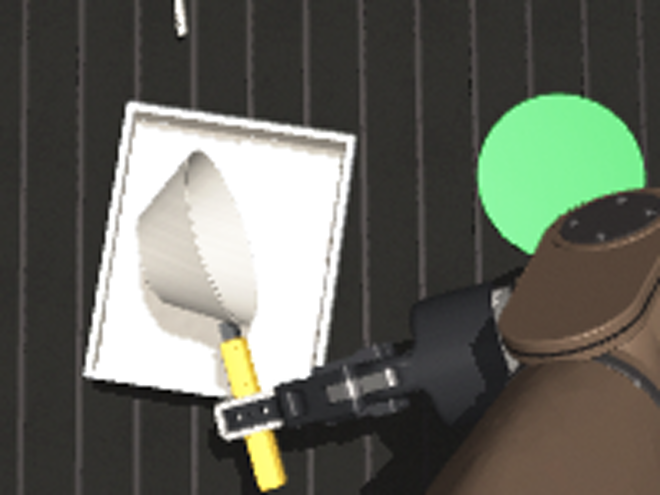

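At about 72° no nut has left the cup yet; they are hidden behind the upper wall. Continuing the roll.

Emit:
{"op": "carry_out", "data": {
  "commands": [
    {"delta_pos":[-0.001,0.001,0.001],"delta_rot":[0.04,0,0],"claw":0},
    {"delta_pos":[-0.001,0.002,0.002],"delta_rot":[0.08,0,0],"claw":0},
    {"delta_pos":[-0.001,0.003,0.003],"delta_rot":[0.12,0,0],"claw":0},
    {"delta_pos":[-0.001,0.003,0.003],"delta_rot":[0.16,0,0],"claw":0},
    {"delta_pos":[-0.001,0.003,0.003],"delta_rot":[0.2,0,0],"claw":0},
    {"delta_pos":[-0.001,0.003,0.003],"delta_rot":[0.24,0,0],"claw":0},
    {"delta_pos":[-0.001,0.003,0.003],"delta_rot":[0.28,0,0],"claw":0},
    {"delta_pos":[-0.001,0.003,0.003],"delta_rot":[0.32,0,0],"claw":0}
  ]
}}

```text
time: 7.18
eef_pos: [0.4213, -0.0536, 0.1597]
tcp_rot: [-0.694, -0.09, 0.093, 0.708]
contact_force: [0.4, 0.6, -4.2]
opening: 0.188
```

Run:
```python
from kin import *
log(); go([.421,-.054,.16],roll(yawR(15),105))
p,d=ctrl.read_camera("top"); c=p[180:330,250:450]
cv2.imwrite(f"pics/top5.png",cv2.resize(c[:,:,::-1],None,fx=3.3,fy=3.3,interpolation=cv2.INTER_CUBIC))
```

```text
t 7.18 q [-0.707  0.517  1.98   0.721  2.106  0.41 ] p [ 0.4213 -0.0536  0.1597] F [ 0.4  0.6 -4.2] open 0.188
dpos [-0.0004 -0.0003 -0.0003] drot [ 0.2419 -0.0024 -0.0024] rows 1.9
```

View pics/top5.png

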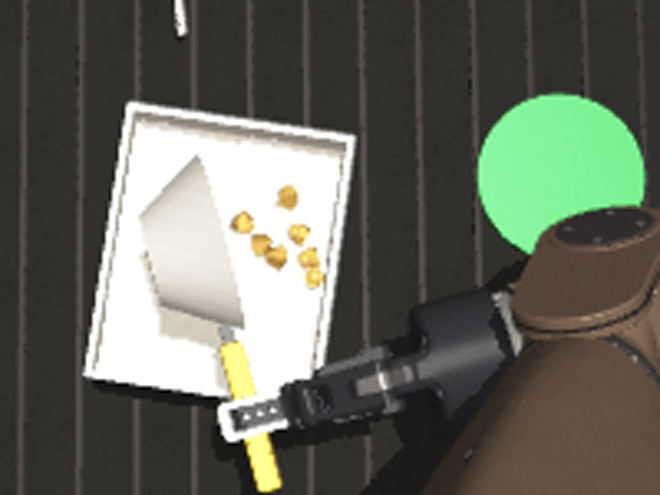

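Seven nuts are visible, at (288,195), (243,222), (299,233), (260,243), (275,255), (309,257) and (313,275), all inside the tray outline. I'll let them settle and look again.

Emit:
{"op": "carry_out", "data": {
  "commands": [
    {"delta_pos":[0,0,0],"delta_rot":[0.06,0,0],"claw":0},
    {"delta_pos":[0,0,0],"delta_rot":[0.1,0,0],"claw":0},
    {"delta_pos":[0,0,0],"delta_rot":[0.1,0,0],"claw":0},
    {"delta_pos":[0,0,0],"delta_rot":[0.1,0,0],"claw":0},
    {"delta_pos":[0,0,0],"delta_rot":[0.1,0,0],"claw":0},
    {"delta_pos":[0,0,0],"delta_rot":[0.1,0,0],"claw":0}
  ]
}}

```text
time: 7.73
eef_pos: [0.421, -0.0534, 0.1592]
tcp_rot: [-0.658, -0.084, 0.098, 0.742]
contact_force: [0.0, -0.0, -2.7]
opening: 0.185
```

Run:
```python
from kin import *
log(); go([.45,-.20,.2],roll(yawR(10),45))
for n in("side","top"):
    p,d=ctrl.read_camera(n); c={"side":p[180:310,240:440],"top":p[180:330,250:450]}[n]
    cv2.imwrite(f"pics/{n}6.png",cv2.resize(c[:,:,::-1],None,fx=3.3,fy=3.3,interpolation=cv2.INTER_CUBIC))
    P=cloud(n,d); H,S,V=cv2.split(cv2.cvtColor(p,cv2.COLOR_RGB2HSV)); 
    m=((H>14)&(H<28)&(S>110)).astype(np.uint8)
    k,l,st,ce=cv2.connectedComponentsWithStats(m)
    for i in range(1,k):
        if 8<st[i,4]<80: 
            w=np.nanmedian(P[l==i],0)
            if abs(w[0]-.53)<.15 and abs(w[1]+.04)<.15: print(n,ce[i].round(),st[i,4],w.round(3))
```

```text
t 7.73 q [-0.705  0.565  1.974  0.753  2.168  0.405] p [ 0.421  -0.0534  0.1592] F [ 0.  -0.  -2.7] open 0.185
dpos [-0.0098 -0.0585 -0.1431] drot [-0.906   0.0845  0.0251] rows 7.3
top [337. 241.] 25 [ 0.563 -0.084  0.057]
top [323. 247.] 24 [ 0.55  -0.053  0.055]
top [340. 250.] 24 [ 0.543 -0.09   0.056]
top [331. 256.] 60 [ 0.53  -0.07   0.056]
top [344. 260.] 48 [ 0.521 -0.099  0.056]
top [318. 293.] 19 [ 0.448 -0.04   0.164]
top [333. 319.] 21 [ 0.395 -0.073  0.002]
top [326. 321.] 29 [ 0.393 -0.055  0.163]
```

View pics/top6.png

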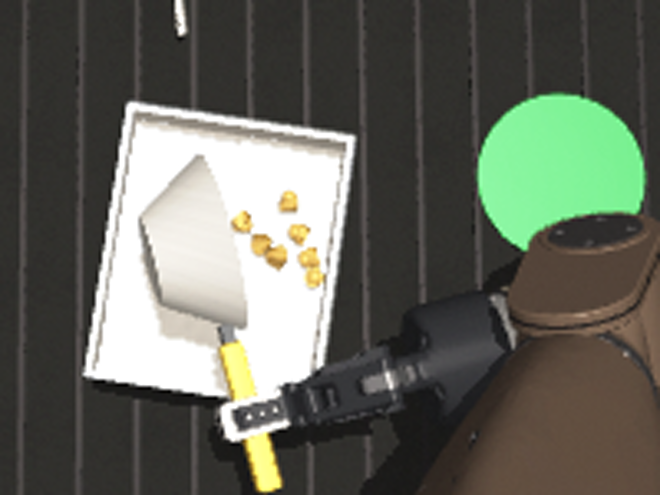

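View pics/side6.png

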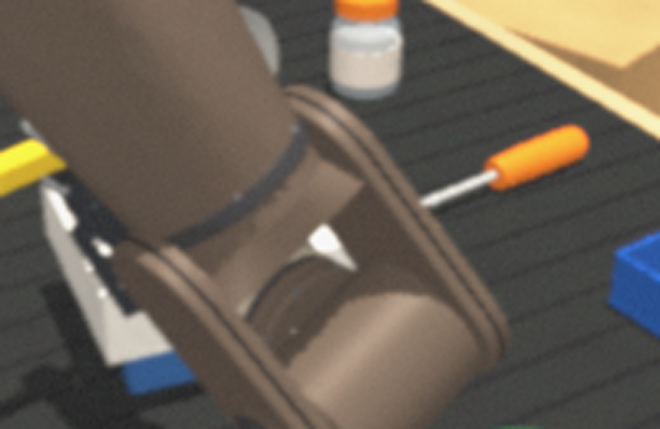

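All seven nuts rest in the tray (tops at z about 0.056, as expected for the floor at 0.044), and no nut remains at the bowl's mouth. In the side view the arm hides the tray. Now the cup goes back.

Emit:
{"op": "carry_out", "data": {
  "commands": [
    {"delta_pos":[0,0,-0.003],"delta_rot":[-0.1,0.005,0],"claw":0},
    {"delta_pos":[0,-0.005,-0.01],"delta_rot":[-0.22,0.015,0.005],"claw":0},
    {"delta_pos":[-0.002,-0.02,-0.03],"delta_rot":[-0.34,0.025,0.01],"claw":0},
    {"delta_pos":[-0.004,-0.035,-0.06],"delta_rot":[-0.46,0.04,0.015],"claw":0},
    {"delta_pos":[-0.006,-0.045,-0.09],"delta_rot":[-0.58,0.055,0.02],"claw":0},
    {"delta_pos":[-0.008,-0.055,-0.12],"delta_rot":[-0.7,0.07,0.025],"claw":0},
    {"delta_pos":[-0.01,-0.058,-0.14],"delta_rot":[-0.82,0.08,0.025],"claw":0},
    {"delta_pos":[-0.01,-0.058,-0.143],"delta_rot":[-0.9,0.085,0.025],"claw":0}
  ]
}}

```text
time: 8.5
eef_pos: [0.4509, -0.2039, 0.2024]
tcp_rot: [0.921, 0.08, -0.031, -0.379]
contact_force: [0.7, -0.7, -2.4]
opening: 0.192
```

Run:
```python
from kin import *
log(); go([.483,-.298,.13],yawR(10))
```

```text
t 8.5 q [-0.821  0.243  1.849  0.403  1.727  0.499] p [ 0.4509 -0.2039  0.2024] F [ 0.7 -0.7 -2.4] open 0.192
dpos [ 0.0153  0.1207 -0.0176] drot [-0.7801 -0.0049 -0.0015] rows 6.2
```

Emit:
{"op": "carry_out", "data": {
  "commands": [
    {"delta_pos":[0.003,0.02,-0.003],"delta_rot":[-0.11,0,0],"claw":0},
    {"delta_pos":[0.006,0.04,-0.006],"delta_rot":[-0.22,0,0],"claw":0},
    {"delta_pos":[0.009,0.06,-0.009],"delta_rot":[-0.34,0,0],"claw":0},
    {"delta_pos":[0.012,0.08,-0.012],"delta_rot":[-0.46,-0.002,-0.001],"claw":0},
    {"delta_pos":[0.014,0.1,-0.015],"delta_rot":[-0.58,-0.003,-0.001],"claw":0},
    {"delta_pos":[0.015,0.12,-0.0175],"delta_rot":[-0.69,-0.005,-0.001],"claw":0},
    {"delta_pos":[0.015,0.12,-0.0175],"delta_rot":[-0.78,-0.005,-0.001],"claw":0},
    {"delta_pos":[0.015,0.12,-0.0175],"delta_rot":[-0.78,-0.005,-0.001],"claw":0}
  ]
}}

```text
time: 9.17
eef_pos: [0.481, -0.2945, 0.1292]
tcp_rot: [0.996, 0.088, -0.002, -0.002]
contact_force: [-0.1, -0.0, -2.7]
opening: 0.186
```

Run:
```python
from fit import *
log(); go([.483,-.298,.05],yawR(10))
p,d=ctrl.read_camera("top"); P=cloud("top",d); cv2.imwrite("pics/top7.png",cv2.resize(p[180:330,250:470,::-1],None,fx=3.3,fy=3.3,interpolation=cv2.INTER_CUBIC))
H,S,V=cv2.split(cv2.cvtColor(p,cv2.COLOR_RGB2HSV)); m=np.zeros((480,640),bool); m[190:275,385:460]=1
c=contour((S<50)&(V>90)&m); q=unproj("top",c,z=.143); print('rim at z .143',circ(q))
p0=cv2.imread("pics/top6.png")
```

```text
t 9.17 q [-0.729  0.176  1.941 -0.     1.03   0.665] p [ 0.481  -0.2945  0.1292] F [-0.1 -0.  -2.7] open 0.186
dpos [0.0016 0.0041 0.0792] drot [-0.0039  0.0034  0.0019] rows 1.9
rim at z .143 (array([ 0.5854, -0.2748,  0.0548]), np.float64(0.00077))
```

View pics/top7.png

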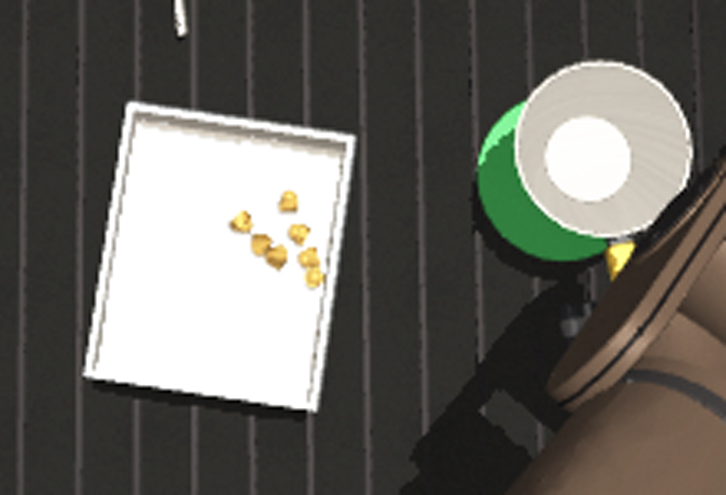

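Top crop: seven nuts in the tray around (280,240); the cup is empty and hangs over the mat at (604,148). Lowering it.

Emit:
{"op": "carry_out", "data": {
  "commands": [
    {"delta_pos":[0.001,0.002,0.025],"delta_rot":[-0.004,0.003,0.002],"claw":0},
    {"delta_pos":[0.0015,0.004,0.05],"delta_rot":[-0.004,0.003,0.002],"claw":0},
    {"delta_pos":[0.0015,0.004,0.07],"delta_rot":[-0.004,0.003,0.002],"claw":0},
    {"delta_pos":[0.0015,0.004,0.08],"delta_rot":[-0.004,0.003,0.002],"claw":0},
    {"delta_pos":[0.0015,0.004,0.084],"delta_rot":[-0.004,0.003,0.002],"claw":0},
    {"delta_pos":[0.0015,0.004,0.086],"delta_rot":[-0.004,0.003,0.002],"claw":0}
  ]
}}

```text
time: 9.72
eef_pos: [0.4833, -0.2986, 0.0436]
tcp_rot: [0.996, 0.087, -0.0, -0.001]
contact_force: [0.2, 0.2, -2.2]
opening: 0.187
```

Run:
```python
from fit import *
log(); go([.483,-.298,.036],yawR(10))
```

```text
t 9.72 q [-0.733  0.312  1.962  0.002  0.87   0.663] p [ 0.4833 -0.2986  0.0436] F [ 0.2  0.2 -2.2] open 0.187
dpos [-0.0002 -0.0007  0.0076] drot [-0.0028 -0.0001 -0.0007] rows 0.2
```

Emit:
{"op": "carry_out", "data": {
  "commands": [
    {"delta_pos":[0,0,0.002],"delta_rot":[-0.003,0,0],"claw":0},
    {"delta_pos":[0,0,0.004],"delta_rot":[-0.003,0,0],"claw":0},
    {"delta_pos":[0,0,0.006],"delta_rot":[-0.003,0,0],"claw":0},
    {"delta_pos":[0,0,0.007],"delta_rot":[-0.003,0,0],"claw":0},
    {"delta_pos":[0,0,0.0075],"delta_rot":[-0.003,0,0],"claw":0}
  ]
}}

```text
time: 10.13
eef_pos: [0.4835, -0.2988, 0.0366]
tcp_rot: [0.996, 0.087, 0.0, 0.0]
contact_force: [-1.2, -0.0, -1.7]
opening: 0.191
```

Run:
```python
from fit import *
s=log(); print(s['wrist_torque'])
```

```text
t 10.13 q [-0.732  0.324  1.964 -0.     0.853  0.665] p [ 0.4835 -0.2988  0.0366] F [-1.2 -0.  -1.7] open 0.191
[-0.05987515  0.23098557 -0.01824386]
```

Emit:
{"op": "carry_out", "data": {
  "commands": [
    {"delta_pos":[0,0,0.001],"delta_rot":[0,0,0],"claw":0},
    {"delta_pos":[0,0,0.002],"delta_rot":[0,0,0],"claw":0},
    {"delta_pos":[0,0,0.002],"delta_rot":[0,0,0],"claw":0}
  ]
}}

```text
time: 10.38
eef_pos: [0.4837, -0.2992, 0.0355]
tcp_rot: [0.996, 0.087, 0.0, 0.001]
contact_force: [-3.0, 1.6, 4.2]
opening: 0.18
```

Run:
```python
from fit import *
s=log(); print(s['wrist_torque'])
```

```text
t 10.38 q [-0.732  0.326  1.963 -0.     0.851  0.665] p [ 0.4837 -0.2992  0.0355] F [-3.   1.6  4.2] open 0.18
[0.18316766 0.36177568 0.10057306]
```

The cup is down on the mat (force went from -2.5 to +4 N). Releasing.

Emit:
{"op": "carry_out", "data": {
  "commands": [
    {"delta_pos":[0,0,0],"delta_rot":[0,0,0],"claw":18},
    {"delta_pos":[0,0,0],"delta_rot":[0,0,0],"claw":22},
    {"delta_pos":[0,0,0],"delta_rot":[0,0,0],"claw":28},
    {"delta_pos":[0,0,0],"delta_rot":[0,0,0],"claw":40},
    {"delta_pos":[0,0,0],"delta_rot":[0,0,0],"claw":60},
    {"delta_pos":[0,0,0],"delta_rot":[0,0,0],"claw":80},
    {"delta_pos":[0,0,0],"delta_rot":[0,0,0],"claw":80}
  ],
  "force": 20
}}

```text
time: 10.97
eef_pos: [0.4838, -0.2992, 0.0355]
tcp_rot: [0.996, 0.087, 0.001, 0.001]
contact_force: [0.2, 0.4, -0.3]
opening: 0.794
```

Run:
```python
from fit import *
s=log(); go([.483,-.298,.2],yawR(10))
p,d=ctrl.read_camera("side"); cv2.imwrite("pics/s8.png",cv2.resize(p[230:400,280:480,::-1],None,fx=4,fy=3.5,interpolation=cv2.INTER_CUBIC))
```

```text
t 10.97 q [-0.732  0.326  1.963 -0.     0.851  0.665] p [ 0.4838 -0.2992  0.0355] F [ 0.2  0.4 -0.3] open 0.794
dpos [-0.0004 -0.0011 -0.1645] drot [ 0.0015 -0.001  -0.0006] rows 3.9
```

View pics/s8.png

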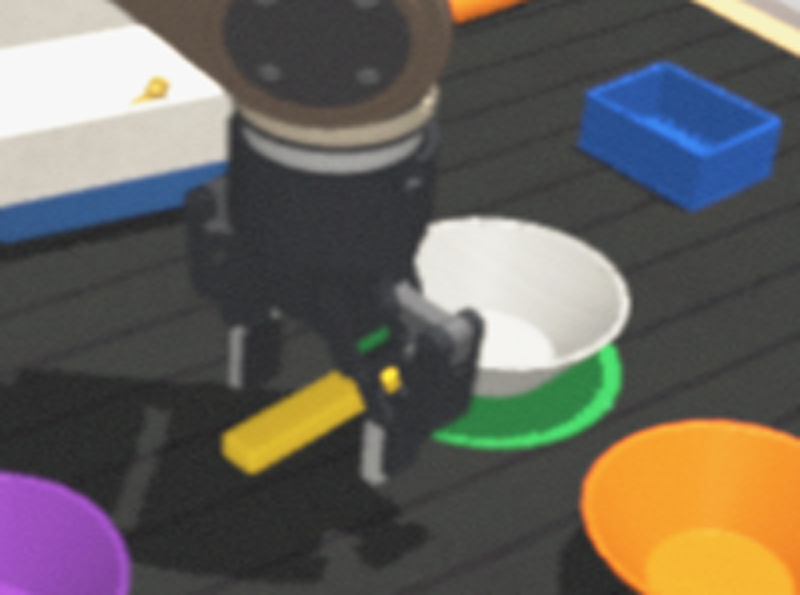

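The cup stands upright and empty on the mat (bowl (520,300)), with the fingers clear of the handle. Moving straight up.

Emit:
{"op": "carry_out", "data": {
  "commands": [
    {"delta_pos":[0,0,-0.02],"delta_rot":[0,0,0],"claw":80},
    {"delta_pos":[0,0,-0.05],"delta_rot":[0,0,0],"claw":80},
    {"delta_pos":[0,0,-0.09],"delta_rot":[0,0,0],"claw":80},
    {"delta_pos":[0,0,-0.13],"delta_rot":[0,0,0],"claw":60},
    {"delta_pos":[0,0,-0.165],"delta_rot":[0,0,0],"claw":30},
    {"delta_pos":[0,0,-0.2],"delta_rot":[0,0,0],"claw":0},
    {"delta_pos":[0,0,-0.2],"delta_rot":[0,0,0],"claw":0}
  ]
}}

```text
time: 11.6
eef_pos: [0.4867, -0.3016, 0.2452]
tcp_rot: [0.996, 0.087, 0.006, 0.007]
contact_force: [1.2, -0.4, 1.0]
opening: 0.236
```

Run:
```python
from kin import *
s=log()
# paddle fit using original images both cams
u=np.array([-0.96455562,0.26387963])
q=s['qpos']
for yaw in(60,75,105,-15,165,-105):
  for z in(.24,.10):
    qq,e=ik(np.array([.582,.279,z]),yawR(yaw),[.3,.2,1.8,0,1.2,.3]); print(yaw,z,e,qq.round(2))
go([.60,0.03,.25],yawR(45))
```

```text
t 11.6 q [-0.732  0.056  1.846 -0.     1.223  0.665] p [ 0.4867 -0.3016  0.2452] F [ 1.2 -0.4  1. ] open 0.236
60 0.24 6.433453783948859e-09 [0.29 0.23 1.66 0.   1.25 0.81]
60 0.1 2.55398185108212e-16 [0.29 0.38 1.75 0.   1.01 0.81]
75 0.24 4.778271506191019e-11 [ 0.29  0.23  1.66 -0.    1.25  0.55]
75 0.1 4.289754420510075e-11 [0.29 0.38 1.75 0.   1.01 0.55]
105 0.24 4.747489468346783e-11 [0.29 0.23 1.66 0.   1.25 0.03]
105 0.1 9.73980775289957e-11 [ 0.29  0.38  1.75 -0.    1.01  0.03]
-15 0.24 1.4449254879208884e-09 [0.29 0.23 1.66 0.   1.25 2.12]
-15 0.1 2.9375373518032026e-09 [ 0.29  0.38  1.75 -0.    1.01  2.12]
165 0.24 1.6178017623485508e-09 [ 0.29  0.23  1.66 -0.    1.25 -1.02]
165 0.1 6.105436169334458e-09 [ 0.29  0.38  1.75 -0.    1.01 -1.02]
-105 0.24 1.623660356426103e-09 [ 0.29  0.23  1.66 -0.    1.25 -2.59]
-105 0.1 2.7905043803768208e-09 [ 0.29  0.38  1.75 -0.    1.01 -2.59]
dpos [ 0.1691 -0.3069 -0.0073] drot [ 0.0171 -0.0063 -0.6112] rows 8.4
```

Emit:
{"op": "carry_out", "data": {
  "commands": [
    {"delta_pos":[0.17,-0.307,-0.01],"delta_rot":[0.017,-0.006,-0.61],"claw":0},
    {"delta_pos":[0.17,-0.307,-0.01],"delta_rot":[0.017,-0.006,-0.61],"claw":0},
    {"delta_pos":[0.17,-0.307,-0.01],"delta_rot":[0.017,-0.006,-0.61],"claw":0},
    {"delta_pos":[0.17,-0.307,-0.01],"delta_rot":[0.017,-0.006,-0.61],"claw":0},
    {"delta_pos":[0.17,-0.307,-0.01],"delta_rot":[0.017,-0.006,-0.61],"claw":0},
    {"delta_pos":[0.17,-0.307,-0.01],"delta_rot":[0.017,-0.006,-0.61],"claw":0},
    {"delta_pos":[0.17,-0.307,-0.01],"delta_rot":[0.017,-0.006,-0.61],"claw":0},
    {"delta_pos":[0.17,-0.307,-0.01],"delta_rot":[0.017,-0.006,-0.61],"claw":0}
  ]
}}

```text
time: 12.27
eef_pos: [0.5955, 0.0167, 0.2518]
tcp_rot: [0.924, 0.382, 0.0, 0.0]
contact_force: [0.2, -0.1, 0.2]
opening: 0.001
```

```bash
cat >> kin.py <<'E'
U=np.array([-0.9646,0.2639,0]); HG=np.array([.669,.255,.042]); ZZ=np.array([0,0,1.])
def press(phi_tool,phi_pad,r=.100,gap=0.):
    """tool pose normal to plate at phi_tool, tip at r on plate top at phi_pad plus gap above"""
    t=np.cos(phi_pad)*U+np.sin(phi_pad)*ZZ; n=-np.sin(phi_pad)*U+np.cos(phi_pad)*ZZ
    tip=HG+r*t+.0044*n+gap*ZZ
    z=-(-np.sin(phi_tool)*U+np.cos(phi_tool)*ZZ); y=-(np.cos(phi_tool)*U+np.sin(phi_tool)*ZZ)
    Rt=np.c_[np.cross(y,z),y,z]; return tip-.017*z,Rt
E
python3 - <<'E'
from fit import *
from kin import press,ik
s=log()
# side-camera check of paddle / tray & cup now
n="side"; p=cv2.imread("pics/side0.png"); P=cloud(n,np.load("pics/side0.npy")); H,S,V=cv2.split(cv2.cvtColor(p,cv2.COLOR_BGR2HSV))
m=np.zeros((480,640),bool); m[170:205,258:304]=1
q=P[((H<6)|(H>174))&(S>150)&m]; q=q[q[:,2]>.045]
u=np.array([-.9646,.2639]); 
a=(q[:,:2]-[.669,.255])@u; b=(q[:,:2]-[.669,.255])@[-u[1],u[0]]; A=np.c_[a,np.ones(len(a))]
x=least_squares(lambda x:A@x-q[:,2],[.4,.04],loss='soft_l1',f_scale=.002).x; print('side paddle slope',np.arctan(x[0]),'z at hinge',x[1],'a',np.percentile(a,[1,99]),'b',np.percentile(b,[1,99]))
pp,Rt=press(.2,.4,gap=.1); print(pp); go(pp,Rt); print(Rt.round(3)); print(ik(pp,Rt,s['qpos']))
p,d=ctrl.read_camera("top"); cv2.imwrite("pics/top9.png",cv2.resize(p[170:330,250:470,::-1],None,fx=3.3,fy=3.3,interpolation=cv2.INTER_CUBIC))
E
```

```text
t 12.27 q [-0.142  0.111  1.774  0.     1.256  0.644] p [0.5955 0.0167 0.2518] F [ 0.2 -0.1  0.2] open 0.001
side paddle slope 0.41019465677218786 z at hinge 0.0439947203497379 a [0.01134708 0.1089575 ] b [-0.0239891   0.02745205]
[0.58506506 0.27796333 0.20165563]
dpos [ 0.1771 -0.1923  0.0501] drot [ 0.196  -0.0523 -0.5178] rows 6.4
[[ 0.264  0.945 -0.192]
 [ 0.965 -0.259  0.052]
 [ 0.    -0.199 -0.98 ]]
(array([0.25127472, 0.34598022, 1.59765552, 0.10054785, 1.37323112,
       0.48990453]), np.float64(3.659062733736655e-11))
```

View pics/top9.png

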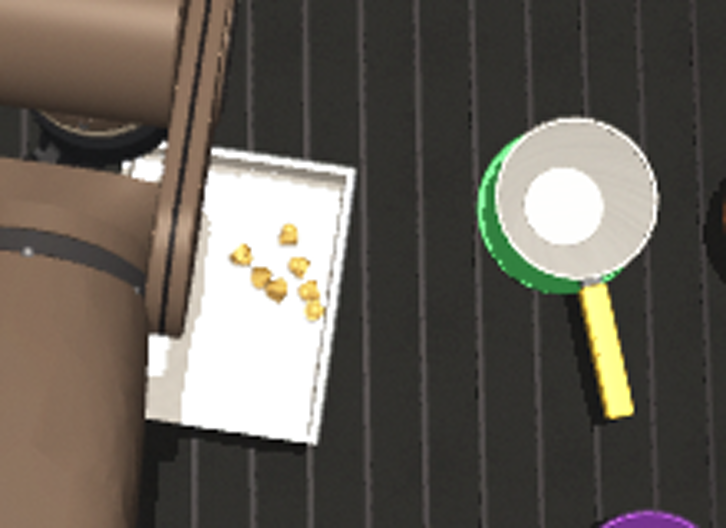

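Top crop: the empty cup stands released on the mat (577,200), with all seven nuts in the tray. Now to above the paddle.

Emit:
{"op": "carry_out", "data": {
  "commands": [
    {"delta_pos":[0.177,-0.192,0.05],"delta_rot":[0.196,-0.052,-0.518],"claw":0},
    {"delta_pos":[0.177,-0.192,0.05],"delta_rot":[0.196,-0.052,-0.518],"claw":0},
    {"delta_pos":[0.177,-0.192,0.05],"delta_rot":[0.196,-0.052,-0.518],"claw":0},
    {"delta_pos":[0.177,-0.192,0.05],"delta_rot":[0.196,-0.052,-0.518],"claw":0},
    {"delta_pos":[0.177,-0.192,0.05],"delta_rot":[0.196,-0.052,-0.518],"claw":0},
    {"delta_pos":[0.177,-0.192,0.05],"delta_rot":[0.196,-0.052,-0.518],"claw":0},
    {"delta_pos":[0.177,-0.192,0.05],"delta_rot":[0.196,-0.052,-0.518],"claw":0},
    {"delta_pos":[0.177,-0.192,0.05],"delta_rot":[0.196,-0.052,-0.518],"claw":0}
  ]
}}

```text
time: 12.98
eef_pos: [0.5839, 0.289, 0.2015]
tcp_rot: [0.788, 0.608, -0.059, -0.082]
contact_force: [-1.0, 0.5, -0.2]
opening: 0.001
```

Run:
```python
from kin import *
log()
for a in((.2,.4,.1,.02),(.2,.2,.1,0)):
    pp,Rt=press(*a); print(pp.round(4)); go(pp,Rt)
p,d=ctrl.read_camera("side"); cv2.imwrite("pics/s10.png",cv2.resize(p[110:230,220:380,::-1],None,fx=5,fy=5,interpolation=cv2.INTER_CUBIC))
```

```text
t 12.98 q [0.266 0.353 1.59  0.108 1.373 0.492] p [0.5839 0.289  0.2015] F [-1.   0.5 -0.2] open 0.001
[0.5851 0.278  0.1217]
dpos [-0.0109  0.0198  0.0774] drot [-0.0018 -0.0043  0.0112] rows 1.9
[0.5786 0.2797 0.0828]
dpos [-0.0111  0.021   0.1168] drot [-0.0018 -0.0043  0.0112] rows 2.9
```

View pics/s10.png

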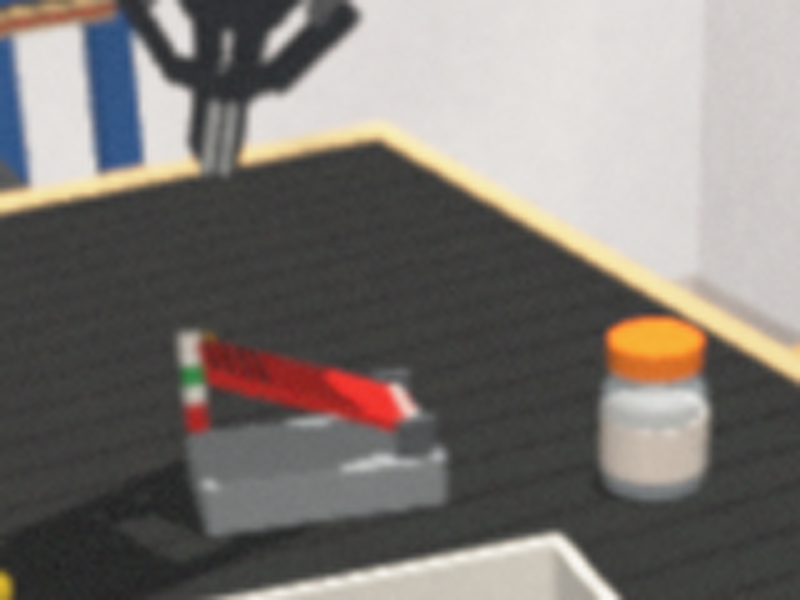

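The gripper hangs above the paddle. The post's green band is at (192,375) and the yellow pointer at (208,337), with the paddle released. Descending to just above it.

Emit:
{"op": "carry_out", "data": {
  "commands": [
    {"delta_pos":[-0.011,0.02,0.03],"delta_rot":[-0.002,-0.004,0.011],"claw":0},
    {"delta_pos":[-0.011,0.02,0.06],"delta_rot":[-0.002,-0.004,0.011],"claw":0},
    {"delta_pos":[-0.011,0.02,0.077],"delta_rot":[-0.002,-0.004,0.011],"claw":0},
    {"delta_pos":[-0.011,0.02,0.077],"delta_rot":[-0.002,-0.004,0.011],"claw":0},
    {"delta_pos":[-0.011,0.02,0.077],"delta_rot":[-0.002,-0.004,0.011],"claw":0}
  ]
}}

```text
time: 13.45
eef_pos: [0.5857, 0.2741, 0.1218]
tcp_rot: [0.792, 0.603, -0.062, -0.079]
contact_force: [-0.2, -0.2, 1.0]
opening: 0.003
```

Run:
```python
from kin import *
log()
for a in((.2,.4,.1,.0),(.2,.3,.1,0),(.2,.2,.1,0)):
    pp,Rt=press(*a); print(pp.round(4)); go(pp,Rt)
p,d=ctrl.read_camera("side"); cv2.imwrite("pics/s11.png",cv2.resize(p[130:230,240:370,::-1],None,fx=6,fy=6,interpolation=cv2.INTER_CUBIC))
```

```text
t 13.45 q [0.246 0.427 1.646 0.102 1.246 0.474] p [0.5857 0.2741 0.1218] F [-0.2 -0.2  1. ] open 0.003
[0.5851 0.278  0.1017]
dpos [0.0036 0.0024 0.0201] drot [-0.0005  0.0018 -0.0026] rows 0.5
[0.5814 0.279  0.0924]
dpos [0.0037 0.0005 0.0299] drot [-0.0005  0.0018 -0.0026] rows 0.7
[0.5786 0.2797 0.0828]
dpos [ 0.0037 -0.0004  0.0399] drot [-0.0005  0.0018 -0.0026] rows 1.0
```

View pics/s11.png

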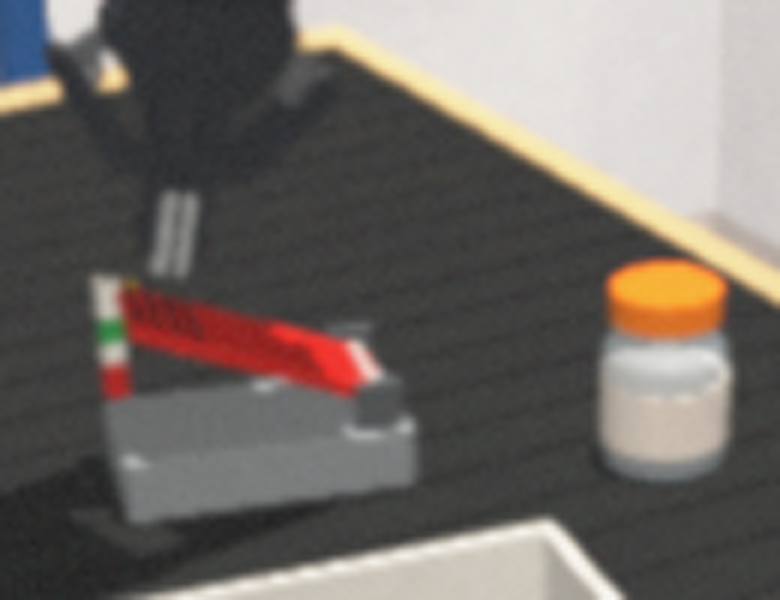

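Fingertips are at (172,272), just above the striped end of the paddle, and the pointer is at (130,285). Pressing slowly, part of the way first.

Emit:
{"op": "carry_out", "data": {
  "commands": [
    {"delta_pos":[0.002,0.001,0.006],"delta_rot":[0,0.002,-0.003],"claw":0},
    {"delta_pos":[0.003,0.002,0.012],"delta_rot":[0,0.002,-0.003],"claw":0},
    {"delta_pos":[0.0035,0.002,0.017],"delta_rot":[0,0.002,-0.003],"claw":0},
    {"delta_pos":[0.0035,0.001,0.021],"delta_rot":[0,0.002,-0.003],"claw":0},
    {"delta_pos":[0.0035,0.001,0.025],"delta_rot":[0,0.002,-0.003],"claw":0},
    {"delta_pos":[0.0035,0,0.029],"delta_rot":[0,0.002,-0.003],"claw":0},
    {"delta_pos":[0.0035,0,0.03],"delta_rot":[0,0.002,-0.003],"claw":0}
  ]
}}

```text
time: 14.08
eef_pos: [0.5821, 0.2797, 0.0948]
tcp_rot: [0.791, 0.604, -0.059, -0.079]
contact_force: [-2.0, -0.6, 4.8]
opening: -0.001
```

Run:
```python
from kin import *
log()
for a in((.2,.3,.1,0),(.2,.2,.1,0)):
    pp,Rt=press(*a); print(pp.round(4)); go(pp,Rt)
```

```text
t 14.08 q [0.255 0.456 1.663 0.107 1.196 0.473] p [0.5821 0.2797 0.0948] F [-2.  -0.6  4.8] open -0.001
[0.5814 0.279  0.0924]
dpos [-0.0009 -0.      0.0024] drot [ 0.0028 -0.0021  0.0013] rows 0.1
[0.5786 0.2797 0.0828]
dpos [-0.001  -0.001   0.0124] drot [ 0.0028 -0.0021  0.0013] rows 0.3
```

Emit:
{"op": "carry_out", "data": {
  "commands": [
    {"delta_pos":[0,0,0.003],"delta_rot":[0.001,-0.001,0.001],"claw":0},
    {"delta_pos":[0,-0.001,0.006],"delta_rot":[0.001,-0.001,0.001],"claw":0},
    {"delta_pos":[-0.001,-0.001,0.009],"delta_rot":[0.001,-0.001,0.001],"claw":0},
    {"delta_pos":[-0.001,-0.001,0.012],"delta_rot":[0.001,-0.001,0.001],"claw":0},
    {"delta_pos":[-0.001,-0.001,0.012],"delta_rot":[0.001,-0.001,0.001],"claw":0},
    {"delta_pos":[-0.001,-0.001,0.012],"delta_rot":[0.001,-0.001,0.001],"claw":0}
  ]
}}

```text
time: 14.58
eef_pos: [0.5791, 0.2805, 0.0852]
tcp_rot: [0.791, 0.604, -0.059, -0.079]
contact_force: [-1.9, 1.0, 8.7]
opening: 0.003
```

Run:
```python
from kin import *
log(); pp,Rt=press(.2,.2); print(pp.round(4)); go(pp,Rt)
for n in("side","top"):
    p,d=ctrl.read_camera(n); c={"side":p[150:225,240:340],"top":p[175:260,130:240]}[n]
    cv2.imwrite(f"pics/{n}12.png",cv2.resize(c[:,:,::-1],None,fx=7,fy=7,interpolation=cv2.INTER_CUBIC))
    P=cloud(n,d); H,S,V=cv2.split(cv2.cvtColor(p,cv2.COLOR_RGB2HSV)); m=np.zeros((480,640),bool)
    if n=="side": m[165:210,255:306]=1
    else: m[185:250,150:207]=1
    q=P[((H<6)|(H>174))&(S>150)&m]; a=(q-HG)@U; b=(q-HG)@np.array([-U[1],U[0],0])
    k=(q[:,2]>.03)&(abs(b)<.023)&(a>0)&(a<.115); a=a[k];z=q[k,2]
    f=lambda x:x[0]*a+x[1]-z
    x=least_squares(f,[.2,.046],loss='soft_l1',f_scale=.0015).x
    # fixed-hinge fit: z=.042+.0044/cos+ a tan
    y=least_squares(lambda t:.042+.0044/np.cos(t[0])+a*np.tan(t[0])-z,[.2],loss='soft_l1',f_scale=.0015).x
    print(n,len(a),'slope free',np.arctan(x[0]).round(3),x[1].round(4),'fixed-hinge',y.round(3),'a',np.percentile(a,[1,99]).round(3))
```

```text
t 14.58 q [0.257 0.463 1.672 0.109 1.179 0.473] p [0.5791 0.2805 0.0852] F [-1.9  1.   8.7] open 0.003
[0.5786 0.2797 0.0828]
dpos [-0.0009  0.0001  0.0024] drot [ 0.0022 -0.0029  0.0006] rows 0.1
side 225 slope free 0.244 0.045 fixed-hinge [0.222] a [0.011 0.114]
top 591 slope free 0.228 0.0466 fixed-hinge [0.229] a [0.004 0.111]
```

View pics/side12.png

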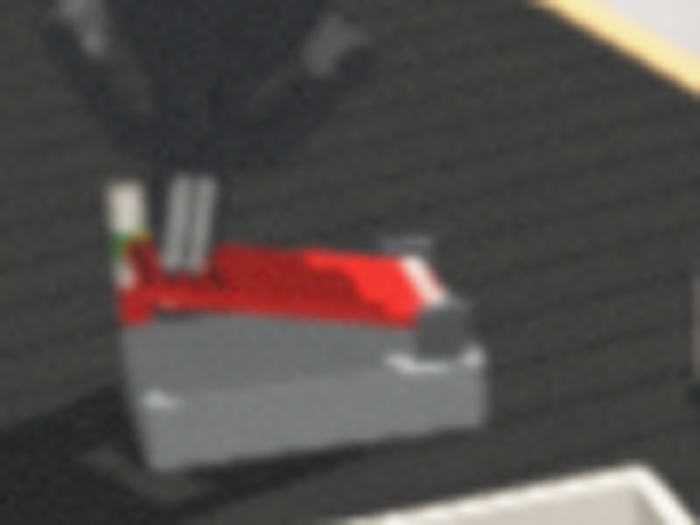

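View pics/top12.png

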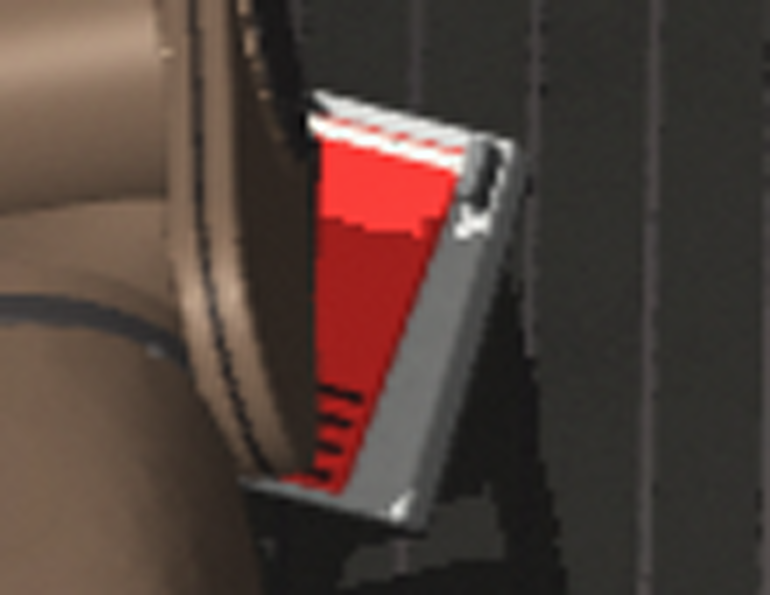

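The paddle reads 0.22–0.23 from both cameras and from the kinematics, with 8.7 N, and the pointer is level with the green band at (135,240). The arm yields about 2.4 mm under load, so I'll aim a little deeper.

Emit:
{"op": "carry_out", "data": {
  "commands": [
    {"delta_pos":[-0.001,0,0.003],"delta_rot":[0.001,-0.001,0],"claw":0},
    {"delta_pos":[-0.001,0,0.004],"delta_rot":[0.001,-0.001,0],"claw":0},
    {"delta_pos":[-0.001,0,0.0048],"delta_rot":[0.001,-0.001,0],"claw":0},
    {"delta_pos":[-0.001,0,0.0048],"delta_rot":[0.001,-0.001,0],"claw":0},
    {"delta_pos":[-0.001,0,0.0048],"delta_rot":[0.001,-0.001,0],"claw":0},
    {"delta_pos":[-0.001,0,0.0048],"delta_rot":[0.001,-0.001,0],"claw":0}
  ]
}}

```text
time: 15.18
eef_pos: [0.5785, 0.2806, 0.083]
tcp_rot: [0.791, 0.604, -0.059, -0.08]
contact_force: [-3.0, 0.7, 8.6]
opening: -0.003
```

```bash
cat > chk.py <<'E'
from kin import *
import sys
k0=sys.argv[1]
log(); pp,Rt=press(.2,.2); print(pp.round(4)); go(pp,Rt)
for n in("side","top"):
    p,d=ctrl.read_camera(n); c={"side":p[150:225,240:340],"top":p[100:320,130:460]}[n]; f={"side":7,"top":2.4}[n]
    cv2.imwrite(f"pics/{n}{k0}.png",cv2.resize(c[:,:,::-1],None,fx=f,fy=f,interpolation=cv2.INTER_CUBIC))
    P=cloud(n,d); H,S,V=cv2.split(cv2.cvtColor(p,cv2.COLOR_RGB2HSV)); m=np.zeros((480,640),bool)
    if n=="side": m[165:210,255:306]=1
    else: m[185:250,150:207]=1
    q=P[((H<6)|(H>174))&(S>150)&m]; a=(q-HG)@U; b=(q-HG)@np.array([-U[1],U[0],0])
    k=(q[:,2]>.03)&(abs(b)<.023)&(a>0)&(a<.115); a=a[k];z=q[k,2]
    x=least_squares(lambda x:x[0]*a+x[1]-z,[.2,.046],loss='soft_l1',f_scale=.0015).x
    y=least_squares(lambda t:.042+.0044/np.cos(t[0])+a*np.tan(t[0])-z,[.2],loss='soft_l1',f_scale=.0015).x
    print(n,len(a),'slope free',np.arctan(x[0]).round(3),x[1].round(4),'fixed-hinge',y.round(3))
log()
E
python3 chk.py 13
```

```text
t 15.18 q [0.257 0.465 1.674 0.11  1.175 0.472] p [0.5785 0.2806 0.083 ] F [-3.   0.7  8.6] open -0.003
[0.5786 0.2797 0.0828]
dpos [-0.0009  0.0003  0.0001] drot [ 0.0018 -0.0035  0.0012] rows 0.0
side 245 slope free 0.222 0.0449 fixed-hinge [0.2]
top 572 slope free 0.211 0.0462 fixed-hinge [0.206]
t 15.28 q [0.257 0.465 1.674 0.11  1.175 0.472] p [0.5786 0.2806 0.083 ] F [-3.1 -0.1  9.1] open -0.001
```

View pics/side13.png

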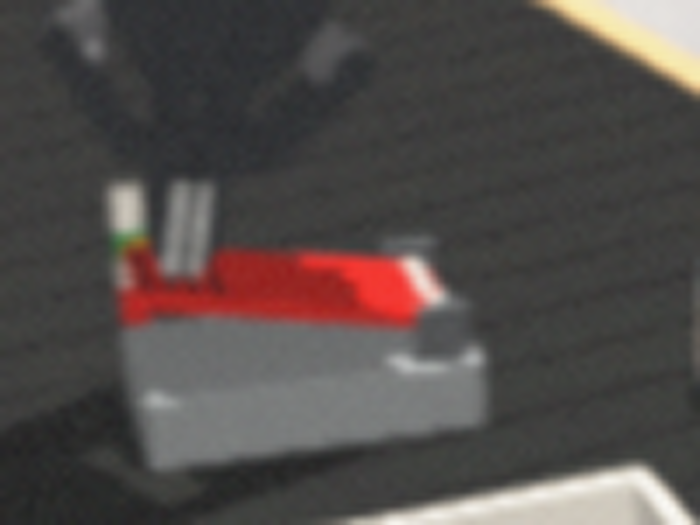

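View pics/top13.png

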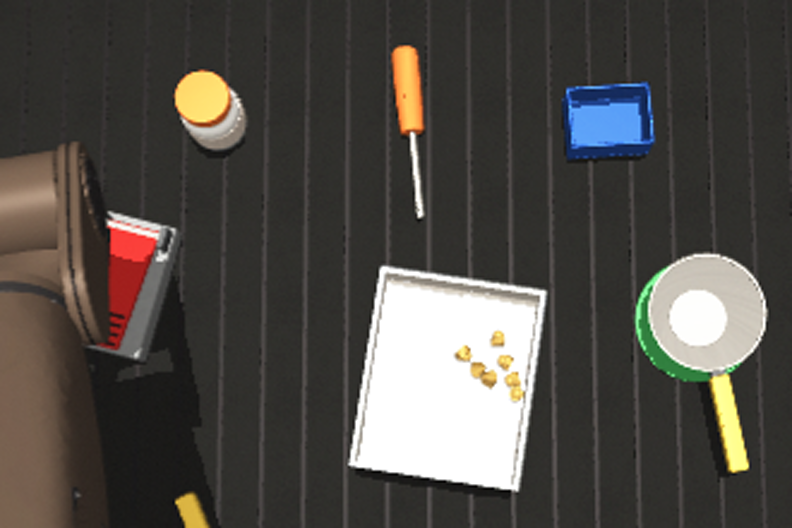

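The paddle is at 0.20–0.21 with 9.1 N, and the pointer is on the green band at (135,242). Seven nuts are in the tray, the cup is on its mat, and the jar, screwdriver and blue box have not moved. Handing in.

```bash
python3 -c "
from plant import ctrl
print(ctrl.sign_off())"
```

```text
the job is handed in; nothing more can be done
None
```

The job is done and handed in at about 15 s of the 72 s allowed. I poured all seven nuts from the steel cup into the tray and stood the empty cup upright on its green mat, released. I then pressed the paddle to half travel and finished while still holding it.

**Last checks before handing in:**
- **Nuts:** The top camera showed seven nuts in the tray and an empty cup.
- **Other objects:** By eye in the top picture, the jar, screwdriver and blue box were where they started.
- **Paddle:** With the hinge height fixed at its given value, the cameras read 0.200 (side) and 0.206 rad (top) against 0.20 wanted. The force was 9.1 N against about 9 N expected, and the yellow pointer was level with the green band.

**Disagreement:** Fitting the paddle slope without the known hinge height gave slightly more, 0.222 (side) and 0.211 rad (top). I put this down to calibration error, since the arm's own position also pointed to 0.20.

No check failed. The paddle never read past half travel.

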